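# Put coated heating glasses away dry: interleave, stack, open the desiccant

## Robot

A 7-joint arm with a two-finger parallel gripper is mounted at the origin on the work surface. World frame = base frame: x ahead of the robot, y to its left, z up, the work surface at z = 0. Lengths are in m, angles in degrees, forces in N, time in s.
With the tool pointing down it reaches from about 0.4 to 0.9 m from the base axis. Payload 5.5 kg.
Tool frame: the origin (TCP) lies midway between the tips of the shut fingers; the grasp point (between the pads) lies 19 mm behind it; x points along the fingers, z is the direction in which the jaws open and shut, and the axes are right-handed (so a half turn about x gives the same grasp; the last joint's range is limited). The gripper opens to 92 mm and grips with 3 to 60 N. Pads are 19 mm wide; open, the fingers measure 130 mm over their backs; the gripper's body (75 mm by 190 mm) begins 47 mm behind the grasp point.
Start: joints at [79.767, 28.699, -24.465, 88.831, 12.651, 65.22, -12.049], TCP at [0.278, -0.588, 0.227] pointing down, gripper open.
Joint ranges: [-164.97, 164.97], [-17.58, 116.51], [-87.97, 89.64], [11.32, 138.91], [-80.73, 260.73], [10.89, 115.49], [-147.41, 147.41]. Speed limits (degrees/s): [147.25, 147.25, 180, 180, 180, 180, 180].

## Interface

Orientations are given as a 3x3 rotation matrix whose columns are the frame's x, y, z axes.
In Python, from rig import bot gives the robot as it stands.
- The arm moves only by the tool drive_tool, never from a script. Its argument "series" is a list of rows, each an object with "translation": the shift along the tool's x, y, z in units of 40 mm (1.0 is 40 mm), a list of three; "roll": the turn about the tool's x in degrees. A call has exactly 8 rows; each row is the pose to reach, as a shift and turn from the pose commanded when the call began, along the tool's axes at that moment; what a row does not reach only later rows make up. A row lasts 1/12 s, in which the tool goes at most 41.7 mm and 7.16 degrees, less where a joint would pass 70% of its speed; a pose out of reach is approached as far as the arm can. A call with a gripper value outside its range is refused whole. "claw" is the closure, from 0 (fully open) to 1 (shut), set as the call begins (left out, the last holds). The fingers move at their own pace and stop on an object; "squeeze" is the grip in N (left out, the last holds). Time passes only in rows, so rows that repeat a pose let the fingers close, or fill a call up. It gives the time, the measured TCP pose, the force and the opening at its end, in the units of the state.
- bot.sense(): the state, without advancing time (a new reading comes with each control period).
- bot.read_camera(name): name is "scene" or "side" or "wrist"; returns a dict with "color" (420x560x3 uint8, red, green, blue), "K" (3x3 intrinsics, pixels), "k1" (the pictures are not rectified: a ray, as slopes to the right and down, at radius r is drawn at 1 + k1 r^2 times it, then the intrinsics apply), "origin" and "attitude" of the camera in the world. Camera axes: x right, y up, looking along -z (the intrinsics and any distortion apply to the point x, -y, -z); pixel columns grow to the right and rows downward; lengths in m; the calibration is good to about 2 mm. A picture is of the moment at which its call begins. There is no depth.
- bot.close_job(): hands the job in, once; it reports no verdict.
The state is a dict: "time_s": time; "joint_positions": joint angles; "joint_velocities": joint speeds; "joint_torque": joint torques, N m; "tcp_pos": TCP position; "ee_rot": TCP orientation; "contact_force": force on the tool from outside, world axes, zero at the start; "wrist_torque": the same for the moment, N m; "finger_gap": finger opening in m.
Only numpy, scipy, OpenCV 4.12 (cv2) and the standard library are available. Lean on these libraries where they do the work, as an engineer would, in place of code of your own. Each camera call takes 0.05 s, during which the arm holds its last target.

## Task

Put all the loose heating glasses away in the dry-storage tray: stack them squarely on the glass that already lies there, with exactly one separator between every two neighbouring glasses. Only when the whole stack is made, unscrew the cap of the desiccant canister, lift it off and set it down in the white dish, mouth down, flat on the dish's floor, leaving the stack in order and the other things on the bench where they are.

Things in the scene. Friction and masses are not known exactly. Their poses are not given: they have to be found in the camera images.
- tray: dry-storage tray, fixed: aluminium plate 120 mm (its x) by 220 mm (its y), origin at the centre of its underside, z up. Floor 4 mm thick, rim 6 mm above the bench. Stack place (dark patch) at y = -60 mm. The white desiccant canister with an orange band is fixed to it at x = 0, y = +55 mm: body 62 mm across up to 38 mm above the bench, sloping in to 51 mm across at 44 mm, then the neck.
- stack_place (a point): centre of the stack place, on the tray's floor (4 mm above the bench), axes those of the tray; the base glass lies here with its long side about along the tray's x.
- neck_top (a point): centre of the rim of the canister's threaded neck (44 mm across), 72 mm above the bench, on the screw axis; axes those of the tray. Coarse right-handed thread, 7 mm a turn, 1 mm of axial play: turned counter-clockwise seen from above the cap climbs 7 mm a turn and the hand has to rise with it. In the first 1.6 turns it cannot be pulled off; after 2 to 2.4 turns it is free and lifts straight off.
- cap: blue finely ribbed screw cap of the canister, 52 mm across, 36 mm tall, 65 g, white line on its top; origin at the centre of its lower rim (mouth side), z out through its top. Screwed on, its lower rim is 46 mm and its top 82 mm above the bench. It turns easily, never unscrews by itself and stays where it is left between grips. Raised 30 mm above its screwed-on height it clears the neck.
- dish: white round shallow porcelain dish for the cap, loose on the bench, 220 g, 94 mm across, floor 3 mm thick, rim 6 mm high, on the robot's side of the tray; origin at the centre of its underside, z up.
- glass_base: base glass, already lying in the stack place on the tray's floor: the same slab as the loose ones, 90 x 50 x 6 mm, top face 10 mm above the bench. Its frame's origin is the centre of the slab, x along the 90 mm, y along the 50 mm, z through the thickness; both faces are alike.
- glass_a: loose heating glass: a pale green glass slab 90 x 50 x 6 mm with a copper strip along both short ends, 70 g, at the start lying flat on the pale blue pad on the right side of the bench. Two or three loose glasses are present; all are alike. Its frame's origin is the centre of the slab, x along the 90 mm, y along the 50 mm, z through the thickness; both faces are alike.
- glass_b: loose heating glass: a pale green glass slab 90 x 50 x 6 mm with a copper strip along both short ends, 70 g, at the start lying flat on the pale blue pad on the right side of the bench. Two or three loose glasses are present; all are alike. Its frame's origin is the centre of the slab, x along the 90 mm, y along the 50 mm, z through the thickness; both faces are alike.
- glass_c: loose heating glass: a pale green glass slab 90 x 50 x 6 mm with a copper strip along both short ends, 70 g, at the start lying flat on the pale blue pad on the right side of the bench. Two or three loose glasses are present; all are alike. Its frame's origin is the centre of the slab, x along the 90 mm, y along the 50 mm, z through the thickness; both faces are alike.
- sheet_a: separator: a rigid cream-coloured plastic board 94 x 54 x 5 mm, 25 g, at the start lying flat on the blue-grey pad on the left side of the bench; all three are alike. Origin at the centre of the board, x along the 94 mm, y along the 54 mm, z through the thickness; both faces alike. Spare ones stay where they are.
- sheet_b: separator: a rigid cream-coloured plastic board 94 x 54 x 5 mm, 25 g, at the start lying flat on the blue-grey pad on the left side of the bench; all three are alike. Origin at the centre of the board, x along the 94 mm, y along the 54 mm, z through the thickness; both faces alike. Spare ones stay where they are.
- sheet_c: separator: a rigid cream-coloured plastic board 94 x 54 x 5 mm, 25 g, at the start lying flat on the blue-grey pad on the left side of the bench; all three are alike. Origin at the centre of the board, x along the 94 mm, y along the 54 mm, z through the thickness; both faces alike. Spare ones stay where they are.
- petri: bystander: closed clear culture dish, 57 mm across, 15 mm high, origin at the centre of its underside.
- medium_bottle: bystander: pink bottle with a red cap, 40 mm across, 75 mm high, origin at the centre of its underside.
- tip_box: bystander: yellow pipette-tip box with a clear lid, 62 x 92 x 58 mm, origin at the centre of its underside.
- vial_rack: bystander: white rack with three coloured tubes, 45 x 90 x 44 mm, origin at the centre of its underside.
- small_vial: bystander: amber vial with a black cap, 28 mm across, 46 mm high, origin at the centre of its underside.
- tape_roll: bystander: green roll of tape lying flat, 54 mm across, 18 mm high, origin at the centre of its underside.
Mind the look-alikes: they are no part of the job. Leave any yellow look-alike of the sheet_c alone.

How it is judged:
By the outcome, as a careful person would: the job done as asked, in the order asked, and still so for the second after the job is handed in, with the robot touching nothing.
Of glass_a, glass_b, glass_c only 2 to 3 are there at a start; the rules pass over those that are not, and their reading is None.
At some moment in a run one of dish may be knocked a few centimetres aside while the robot is not near it.
Once in a run the grip may slacken for a moment while it holds something.
It also fails if it takes over 210 s, if anything falls off the work surface, if the arm or the gripper's body presses on something with over 40 N, if the wrist force passes 120 N, or if a joint passes its speed limit or range.

## Working session

There is one attempt and no reset: what is moved stays moved. The work goes in short steps, Python scripts to look and compute and a tool call to move; the robot and the scene stay as the last step left them, time stands still between calls to the robot, and variables do not carry over. Pictures are saved under pics/ and viewed, and the job is handed in when it is done.

Besides the shell and the picture viewer there is one more tool, called after "Call:" as name(argument=value, ...), one argument or row to a line, values as JSON. drive_tool: Moves the arm, as the interface text tells. Its arguments: {"type":"object","properties":{"series":{"type":"array"},"claw":{"type":"number"},"squeeze":{"type":"number"}},"required":["series"]}

```bash
mkdir -p pics; ls; cat > h.py <<'E'
import numpy as np, cv2
from rig import bot
def cam(n):
    c=bot.read_camera(n); return c
def save(c,name): cv2.imwrite('pics/'+name+'.png',cv2.cvtColor(c['color'],cv2.COLOR_RGB2BGR))
def dist(c): return np.array([c['k1'],0,0,0,0],float)
def ray(c,uv):
    uv=np.asarray(uv,float).reshape(-1,1,2)
    p=cv2.undistortPoints(uv,np.array(c['K'],float),dist(c)).reshape(-1,2)
    d=np.c_[p[:,0],-p[:,1],-np.ones(len(p))]
    return d@np.array(c['attitude']).T
def onz(c,uv,z):
    d=ray(c,uv);o=np.array(c['origin']);return o+d*((z-o[2])/d[:,2])[:,None]
def proj(c,P):
    P=np.asarray(P,float).reshape(-1,3)
    q=(P-np.array(c['origin']))@np.array(c['attitude'])
    x=q[:,0]/-q[:,2];y=-q[:,1]/-q[:,2];r2=x*x+y*y;s=1+c['k1']*r2
    K=np.array(c['K']);return np.c_[K[0,0]*x*s+K[0,2],K[1,1]*y*s+K[1,2]]
E
python3 - <<'E'
from h import *
for n in ['scene','side','wrist']:
    c=cam(n);save(c,n+'0');print(n,c['K'],c['k1'],c['origin'],c['attitude'])
s=bot.sense();print(s)
E
```

```text
pics
scene [[446.22849009   0.         280.95930739]
 [  0.         446.22849009 212.4950453 ]
 [  0.           0.           1.        ]] -0.0011624940474610041 [ 1.28718061 -0.80206327  0.94935219] [[ 0.75810611 -0.40962873  0.50742431]
 [ 0.65210812  0.48272777 -0.58457584]
 [-0.00548875  0.77406602  0.63308109]]
side [[450.69275015   0.         282.24593981]
 [  0.         450.69275015 210.37296932]
 [  0.           0.           1.        ]] -0.010751318143572334 [0.53724514 0.82232005 0.94202563] [[-0.996918    0.04393957 -0.0649909 ]
 [-0.07604718 -0.74474738  0.66299937]
 [-0.0192699   0.66589839  0.74579354]]
wrist [[289.91582653   0.         275.83515843]
 [  0.         289.91582653 209.52004525]
 [  0.           0.           1.        ]] -0.02892816171917003 [ 0.35253908 -0.55172819  0.38427787] [[ 0.42759084  0.86143028  0.27405099]
 [-0.90397103  0.40799241  0.1279788 ]
 [-0.0015659  -0.30245672  0.95316183]]
{'time_s': 0.15, 'joint_positions': array([ 79.76585689,  28.74172456, -24.45762244,  88.87518926,
        12.65181883,  65.21844444, -12.0501543 ]), 'joint_velocities': array([-0.02351385, -0.11577368, -0.04217613, -0.24885646, -0.01869175,
        0.03895279,  0.01232989]), 'joint_torque': array([-5.99371910e-03, -5.67106712e+01, -5.82504898e+00, -2.79458392e+01,
       -6.87815342e-02,  2.64702440e-02,  1.05861288e-04]), 'tcp_pos': array([ 0.27770187, -0.58713007,  0.22593543]), 'ee_rot': array([[-5.49365044e-04,  9.03951464e-01,  4.27634714e-01],
       [ 1.32346202e-03,  4.27635061e-01, -9.03950498e-01],
       [-9.99998973e-01,  6.93594996e-05, -1.43127319e-03]]), 'contact_force': array([0.2557269 , 0.42904623, 0.28211729]), 'wrist_torque': array([ 0.03085991, -0.00665683,  0.02333095]), 'finger_gap': 0.09188981413729365}
```

View pics/scene0.png

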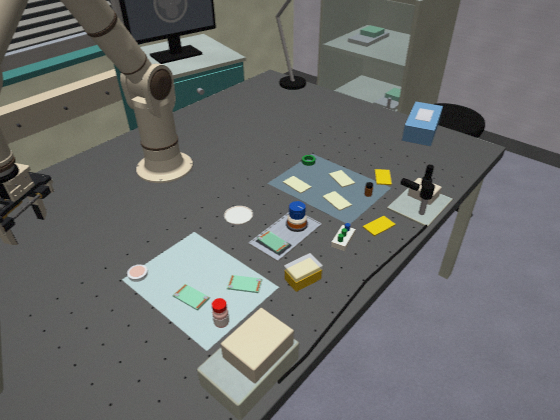

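View pics/side0.png

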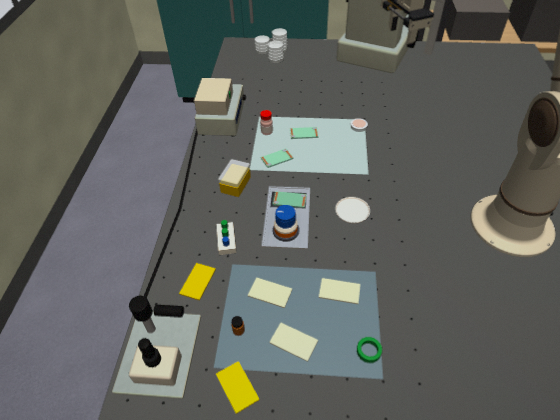

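View pics/wrist0.png

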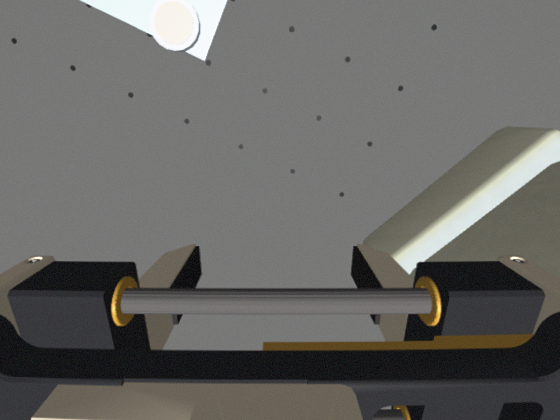

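The scene shows two loose glasses at scene (191,296) and (245,284). Three cream sheets lie at (297,184), (342,178) and (337,200), and the yellow ones at (383,177) and (379,225) are decoys. The tray with base glass and blue cap is near (285,230), and the white dish is at (238,215). Next I measure these.

```bash
cat >> h.py <<'E'
R=dict(green=((40,60,90),(85,255,255)),cream=((22,25,170),(38,110,255)),blue=((105,170,60),(125,255,255)),white=((0,0,200),(180,25,255)))
def blobs(c,col,amin=60,roi=None):
    hsv=cv2.cvtColor(cv2.GaussianBlur(c['color'],(3,3),0),cv2.COLOR_RGB2HSV)
    m=cv2.inRange(hsv,*[np.array(x) for x in R[col]])
    if roi: 
        k=np.zeros_like(m);k[roi[1]:roi[3],roi[0]:roi[2]]=255;m&=k
    cs,_=cv2.findContours(m,cv2.RETR_EXTERNAL,cv2.CHAIN_APPROX_NONE)
    return [k for k in cs if cv2.contourArea(k)>amin]
def rect(c,k,z):
    P=onz(c,k.reshape(-1,2),z)[:,:2]
    (cx,cy),(w,h),a=cv2.minAreaRect((P*1000).astype(np.float32))
    if w<h: w,h,a=h,w,a+90
    a=(a+90)%180-90
    return np.round([cx,cy,w,h,a],1)
E
python3 - <<'E'
from h import *
for n in ['scene','side']:
    c=cam(n)
    for col,z in [('green',.008),('cream',.007),('blue',.082),('white',.006)]:
        for k in blobs(c,col): 
            u=k.reshape(-1,2).mean(0); r=rect(c,k,z)
            if 100<r[0]<1100 and abs(r[1])<600: print(n,col,u.round(),r)
E
```

```text
scene green [190. 296.] [ 578.5 -363.4   68.3   49.     6.6]
scene green [244. 284.] [ 657.6 -236.2   66.8   49.7   31.3]
scene green [272. 241.] [602.2 -56.4  65.7  51.1  -2.1]
scene green [308. 158.] [391.2 394.2  55.3  51.1  40.2]
scene cream [257. 337.] [ 803.6 -338.8  144.6  109.9  -90. ]
scene cream [303. 268.] [744.3 -83.1  83.2  47.8  73.8]
scene cream [337. 200.] [633.7 243.4  91.1  50.8 -16.3]
scene cream [296. 184.] [468.  228.3  90.   51.2  -6.6]
scene cream [342. 178.] [570.3 364.7  90.1  50.  -23.7]
scene blue [297. 210.] [621.5  41.   78.8  43.9 -50.2]
scene white [195. 329.] [ 672.4 -427.5   44.2   31.1   71.8]
scene white [303. 261.] [725.3 -60.3  94.   44.2  45.6]
scene white [342. 236.] [752.9 110.5  82.5  40.7 -76.6]
scene white [238. 214.] [428.6 -30.7  87.2  78.4  40.3]
side green [370. 349.] [398.8 380.3  56.3  55.6 -14.6]
side green [289. 199.] [603.  -52.8  70.1  52.2  -1.5]
side green [277. 158.] [ 650.9 -228.1   69.    52.2   31.9]
side green [304. 132.] [ 574.8 -354.8   67.    51.5    8.7]
side cream [153. 362.] [865.  440.7  89.   67.7   1.2]
side cream [294. 341.] [565.2 375.2  92.2  52.8 -23.1]
side cream [339. 290.] [463.  238.3  91.2  52.4  -6.8]
side cream [270. 292.] [629.1 253.5  92.6  52.7 -16.3]
side cream [234. 174.] [ 774.9 -149.3   77.8   53.1   73.6]
side cream [213.  89.] [ 920.2 -593.3  144.4  109.6  -89.8]
side blue [285. 215.] [604.1  74.   70.6  45.8 -86.6]
side white [225. 237.] [763.   88.9  83.7  39.6 -76.6]
side white [352. 210.] [425.3 -25.5  86.7  83.4  89.7]
```

```bash
cat >> h.py <<'E'
def plan(x,y,z,yaw,nat=None):
    "target mm, yaw = angle of tool z axis (deg); prints move"
    s=bot.sense();p=np.array(s['tcp_pos']);M=np.array(s['ee_rot'])
    t=M.T@(np.array([x,y,z])/1000-p)/.04
    cur=np.degrees(np.arctan2(M[1,2],M[0,2])); d=(yaw-cur+90)%180-90
    print('t=%.1f tcp %s yaw %.1f q7 %.0f F %s gap %.1f'%(s['time_s'],(p*1000).round(1),cur,s['joint_positions'][6],np.round(s['contact_force'],1),s['finger_gap']*1000))
    print('  move',t.round(2),'roll',round(-d,1),'or',round(-d+(180 if d>0 else -180),1), 'dist mm %.0f'%(np.linalg.norm(t)*40))
E
python3 - <<'E'
from h import *
plan(577,-359,200,-82.4)
c=cam('wrist')
# tool-relative image location of ground points
s=bot.sense();p=np.array(s['tcp_pos']);M=np.array(s['ee_rot'])
for dy in (-.04,0,.04,.08,.12):
    print(dy,proj(c,[p+M@np.array([h,dy,0]) for h in (0,.1,.15,.2)]).round())
E
```

```text
t=0.2 tcp [ 277.8 -587.3  226.2] yaw -64.7 q7 -12 F [-0.7 -0.6 -0.9] gap 91.8
  move [ 0.66  9.2  -1.96] roll 17.7 or -162.3 dist mm 377
-0.04 [[276. 316.]
 [276. 249.]
 [276. 230.]
 [276. 216.]]
0 [[276. 261.]
 [276. 210.]
 [276. 197.]
 [276. 186.]]
0.04 [[276. 197.]
 [276. 168.]
 [276. 160.]
 [276. 154.]]
0.08 [[276. 123.]
 [276. 121.]
 [276. 121.]
 [276. 120.]]
0.12 [[276.  38.]
 [276.  70.]
 [276.  78.]
 [276.  84.]]
```

Call:
drive_tool(
  series=[
    {"translation": [0.1,1.0,-0.2],"roll": 3},
    {"translation": [0.2,2.0,-0.4],"roll": 6},
    {"translation": [0.3,3.0,-0.6],"roll": 9},
    {"translation": [0.4,4.0,-0.8],"roll": 12},
    {"translation": [0.5,5.0,-1.0],"roll": 15},
    {"translation": [0.6,6.0,-1.2],"roll": 17.7},
    {"translation": [0.6,7.0,-1.4],"roll": 17.7},
    {"translation": [0.7,8.0,-1.6],"roll": 17.7},
  ],
)

```text
time_s: 0.97
tcp_pos: [0.5415, -0.3917, 0.1992]
ee_rot: [[0.001, 0.991, 0.132], [-0.001, 0.132, -0.991], [-1.0, 0.001, 0.001]]
contact_force: [0.8, -0.1, -0.7]
finger_gap: 0.0918
```

```bash
python3 - <<'E'
from h import *
plan(577,-359,110,-82.4)
E
```

```text
t=1.0 tcp [ 541.5 -391.7  199.2] yaw -82.4 q7 -59 F [ 0.8 -0.1 -0.7] gap 91.8
  move [ 2.23  0.99 -0.7 ] roll -0.0 or 180.0 dist mm 101
```

Call:
drive_tool(
  series=[
    {"translation": [0.8,0.4,-0.3],"roll": 0},
    {"translation": [1.6,0.8,-0.6],"roll": 0},
    {"translation": [2.2,1.0,-0.7],"roll": 0},
    {"translation": [2.2,1.0,-0.7],"roll": 0},
    {"translation": [2.2,1.0,-0.7],"roll": 0},
    {"translation": [2.2,1.0,-0.7],"roll": 0},
    {"translation": [2.2,1.0,-0.7],"roll": 0},
    {"translation": [2.2,1.0,-0.7],"roll": 0},
  ],
)

```text
time_s: 1.63
tcp_pos: [0.5761, -0.3621, 0.1131]
ee_rot: [[0.003, 0.991, 0.13], [-0.003, 0.13, -0.991], [-1.0, 0.002, 0.003]]
contact_force: [0.2, 0.3, -0.1]
finger_gap: 0.0918
```

```bash
python3 - <<'E'
from h import *
c=cam('wrist');save(c,'w1')
for k in blobs(c,'green',500): print(k.reshape(-1,2).mean(0).round(),rect(c,k,.008))
plan(577,-359,110,-82.4)
E
```

```text
[275. 220.] [ 564.5 -360.3   48.2   44.   -82.6]
[128.  84.] [ 659.2 -229.3   81.2   50.3   31. ]
t=1.7 tcp [ 576.  -361.8  112.9] yaw -82.5 q7 -65 F [ 0.4  0.4 -0.2] gap 91.6
  move [ 0.07  0.03 -0.07] roll -0.1 or 179.9 dist mm 4
```

View pics/w1.png

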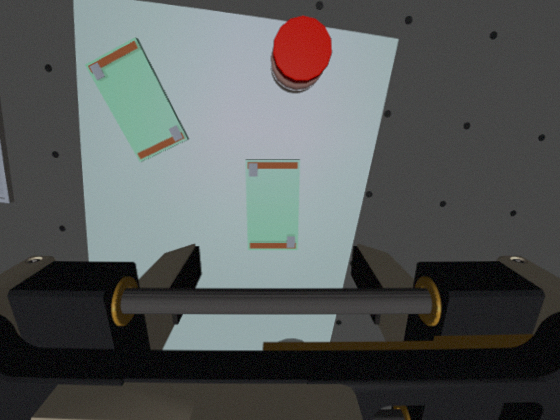

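```bash
cat >> h.py <<'E'
def glasses(c,z,roi=(0,0,560,260),name=None):
    hsv=cv2.cvtColor(c['color'],cv2.COLOR_RGB2HSV)
    m=cv2.inRange(hsv,np.array((40,45,60)),np.array((88,255,255)))|cv2.inRange(hsv,np.array((3,90,60)),np.array((18,255,255)))
    k=np.zeros_like(m);k[roi[1]:roi[3],roi[0]:roi[2]]=255;m&=k
    m=cv2.morphologyEx(m,cv2.MORPH_CLOSE,np.ones((9,9)));m=cv2.morphologyEx(m,cv2.MORPH_OPEN,np.ones((7,7)))
    cs,_=cv2.findContours(m,cv2.RETR_EXTERNAL,cv2.CHAIN_APPROX_NONE)
    im=c['color'].copy()
    for q in cs:
        if cv2.contourArea(q)<800: continue
        print(q.reshape(-1,2).mean(0).round(),rect(c,q,z)); cv2.drawContours(im,[q],-1,(255,0,255),1)
    if name: save(dict(color=im),name)
E
python3 - <<'E'
from h import *
c=cam('wrist')
for z in (.006,.008): glasses(c,z,name='w1m')
E
```

```text
[273. 205.] [ 577.2 -358.5   88.9   50.2    7.5]
[137.  99.] [ 655.9 -230.4   90.7   51.7   31.2]
[302.  50.] [ 7.134e+02 -3.649e+02  4.980e+01  4.420e+01 -2.000e-01]
[273. 205.] [ 577.9 -358.4   88.3   49.9    7.5]
[137.  99.] [ 655.9 -231.3   90.    51.3   31.2]
[302.  50.] [ 7.130e+02 -3.648e+02  4.940e+01  4.380e+01 -2.000e-01]
```

View pics/w1m.png

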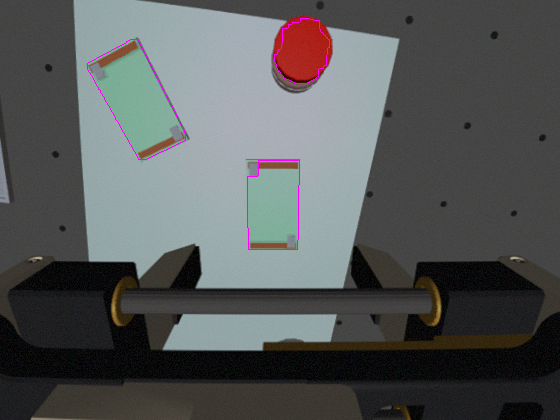

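Wrist view: glass A is at (577.5,-358.5), angle 7.5°, and reads 89x50, which matches. Glass B is at (656,-231), angle 31°. I'll look at the base glass next, then start with a sheet.

```bash
python3 - <<'E'
from h import *
plan(603,-60,125,-91.8)
E
```

```text
t=1.7 tcp [ 575.9 -361.5  112.5] yaw -82.5 q7 -65 F [-0.3 -0.8 -0.6] gap 91.9
  move [-0.32  1.66 -7.38] roll 9.3 or -170.7 dist mm 303
```

Call:
drive_tool(
  series=[
    {"translation": [-0.1,0.2,-1.0],"roll": 2},
    {"translation": [-0.2,0.4,-2.0],"roll": 4},
    {"translation": [-0.3,0.7,-3.0],"roll": 6},
    {"translation": [-0.3,0.9,-4.0],"roll": 8},
    {"translation": [-0.3,1.1,-5.0],"roll": 9.3},
    {"translation": [-0.3,1.4,-6.0],"roll": 9.3},
    {"translation": [-0.3,1.6,-7.0],"roll": 9.3},
    {"translation": [-0.3,1.65,-7.4],"roll": 9.3},
  ],
)

```text
time_s: 2.4
tcp_pos: [0.6029, -0.0495, 0.1243]
ee_rot: [[0.003, 1.0, -0.022], [0.004, -0.022, -1.0], [-1.0, 0.003, -0.004]]
contact_force: [-0.4, 2.1, 0.8]
finger_gap: 0.0917
```

```bash
python3 - <<'E'
from h import *
c=cam('wrist');save(c,'w2');glasses(c,.010,name='w2m')
plan(603,-60,125,-91.8)
E
```

```text
[553. 223.] [ 577.2 -330.5   87.7   18.4   15.6]
[280. 203.] [604.  -51.5  91.2  50.8  -3.5]
[465. 145.] [ 656.  -227.2   90.4   51.4   31.2]
t=2.5 tcp [602.7 -47.6 124.3] yaw -91.1 q7 -101 F [-0.6  2.6  0.2] gap 92.0
  move [-0.02  0.01  0.31] roll 0.7 or -179.3 dist mm 12
```

View pics/w2m.png

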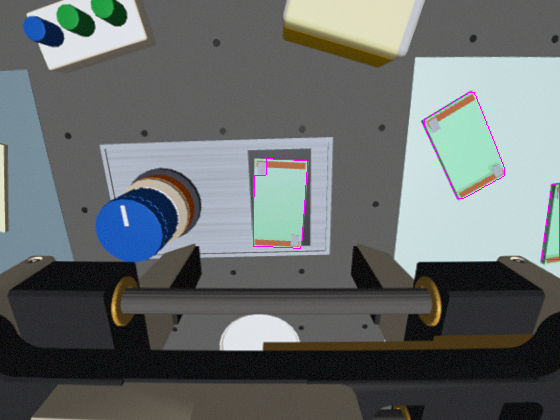

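Call:
drive_tool(
  series=[
    {"translation": [0,0,0],"roll": 0},
    {"translation": [0,0,0],"roll": 0},
    {"translation": [0,0,0],"roll": 0},
    {"translation": [0,0,0],"roll": 0},
    {"translation": [0,0,0],"roll": 0},
    {"translation": [0,0,0],"roll": 0},
    {"translation": [0,0,0],"roll": 0},
    {"translation": [0,0,0],"roll": 0},
  ],
)

```text
time_s: 3.12
tcp_pos: [0.602, -0.0581, 0.1227]
ee_rot: [[-0.0, 1.0, -0.03], [0.0, -0.03, -1.0], [-1.0, -0.0, -0.0]]
contact_force: [-0.4, 0.5, -0.3]
finger_gap: 0.0918
```

```bash
python3 - <<'E'
from h import *
plan(603,-60,125,-91.8)
c=cam('wrist');save(c,'w3');glasses(c,.010,name='w3m')
plan(603,-60,125,-91.8)
# tray outline: rim top at z .006
hsv=cv2.cvtColor(c['color'],cv2.COLOR_RGB2HSV);g=cv2.cvtColor(c['color'],cv2.COLOR_RGB2GRAY)
for uv in [(104,146),(332,138),(329,252)]: print(onz(c,[uv],.006)*1000)
k=max(blobs(c,'blue',300),key=cv2.contourArea);print(k.reshape(-1,2).min(0),k.reshape(-1,2).max(0))
E
```

```text
t=3.1 tcp [602.  -58.1 122.7] yaw -91.7 q7 -101 F [-0.4  0.5 -0.3] gap 91.8
  move [-0.06  0.03  0.05] roll 0.1 or -179.9 dist mm 3
[549. 221.] [ 575.4 -334.5   93.3   26.    15.3]
[270. 202.] [604.1 -51.9  91.   50.3  -3.6]
[456. 143.] [ 655.9 -227.3   90.    51.6   31.1]
t=3.2 tcp [602.  -57.9 122.7] yaw -91.7 q7 -101 F [-1.   0.3  0.3] gap 92.0
  move [-0.06  0.03  0.05] roll 0.1 or -179.9 dist mm 3
[[664.93250486 102.18562766   6.        ]]
[[ 665.23321572 -111.68681794    6.        ]]
[[ 549.07431571 -111.80268674    6.        ]]
[ 82 190] [164 262]
```

View pics/w3m.png

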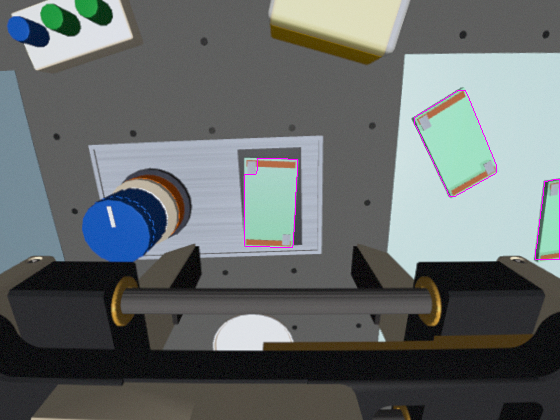

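```bash
cat >> h.py <<'E'
def edges(c,z,ctr,ang,L,W,n=25,rng=10,d=(0.,0.)):
    """refine rect pose: sample profiles across each of 4 edges in world plane z, strongest gradient; mm"""
    g=cv2.cvtColor(c['color'],cv2.COLOR_RGB2LAB).astype(float)
    a=np.radians(ang);ux=np.array([np.cos(a),np.sin(a)]);uy=np.array([-np.sin(a),np.cos(a)])
    out={}
    for nm,nrm,tan,h,l in [('+x',ux,uy,L/2,W/2),('-x',-ux,uy,L/2,W/2),('+y',uy,ux,W/2,L/2),('-y',-uy,ux,W/2,L/2)]:
        ss=np.arange(-rng,rng+.01,.5);pts=[]
        for t in np.linspace(-.75*l,.75*l,n):
            P=np.array(ctr)+tan*t+np.outer(h+ss,nrm)
            uv=proj(c,np.c_[P/1000,np.full(len(P),z)]).astype(np.float32)
            if uv.min()<2 or uv[:,0].max()>557 or uv[:,1].max()>417: continue
            pr=np.stack([cv2.remap(g[...,i].astype(np.float32),uv[:,0].reshape(1,-1),uv[:,1].reshape(1,-1),cv2.INTER_LINEAR)[0] for i in range(3)],1)
            pr=cv2.GaussianBlur(pr,(1,5),0); gr=np.linalg.norm(pr[2:]-pr[:-2],axis=1)
            pts.append(P[1+int(np.argmax(gr))])
        pts=np.array(pts)
        if len(pts)<6: continue
        vx,vy,x0,y0=cv2.fitLine(pts.astype(np.float32),cv2.DIST_HUBER,0,.01,.01).ravel()
        th=np.degrees(np.arctan2(vy,vx)); 
        off=((np.array([x0,y0])-ctr)@nrm)
        # offset at centre
        nn=np.array([-vy,vx]);off=(nn@(np.array([x0,y0])-ctr))/(nn@nrm)
        out[nm]=(round(float(off),1),round(float((th-(ang if tan is ux else ang+90)+90)%180-90),1))
    print('edge (dist from ctr, dAngle):',out)
    return out
E
python3 - <<'E'
from h import *
c=cam('wrist')
edges(c,.010,(604,-52),-2,90,50)
P=onz(c,[(90,147),(322,136),(321,252)],.006)*1000;print(P.round(1))
E
```

```text
edge (dist from ctr, dAngle): {'+x': (45.0, -1.9), '-x': (43.2, -28.6), '+y': (25.7, -1.3), '-y': (24.6, -1.7)}
[[ 664.5  116.1    6. ]
 [ 667.3 -102.2    6. ]
 [ 549.4 -103.3    6. ]]
```

Base glass is at (604,-51.5), yaw about -3.5°. The tray's centre is near (607,7), yaw 0.6°. Next is sheet 1 at about (465,233).

```bash
python3 - <<'E'
from h import *
plan(465,233,115,-96.7)
E
```

```text
t=3.2 tcp [602.  -57.8 122.7] yaw -91.7 q7 -101 F [ 0.1 -1.1 -1.2] gap 91.9
  move [ 0.19 -3.64 -7.17] roll 5.0 or -175.0 dist mm 322
```

Call:
drive_tool(
  series=[
    {"translation": [0,-0.4,-0.8],"roll": -7},
    {"translation": [0,-0.8,-1.6],"roll": -14},
    {"translation": [0,-1.2,-2.4],"roll": -21},
    {"translation": [0,-1.6,-3.2],"roll": -28},
    {"translation": [0,-2.0,-4.0],"roll": -35},
    {"translation": [0,-2.4,-4.8],"roll": -42},
    {"translation": [0,-2.8,-5.6],"roll": -49},
    {"translation": [0.1,-3.2,-6.3],"roll": -56},
  ],
)

```text
time_s: 3.88
tcp_pos: [0.4811, 0.2005, 0.1197]
ee_rot: [[0.002, 0.578, 0.816], [0.001, 0.816, -0.578], [-1.0, 0.002, 0.001]]
contact_force: [1.1, 0.4, 0.4]
finger_gap: 0.0915
```

Call:
drive_tool(
  series=[
    {"translation": [0,0,0],"roll": -7},
    {"translation": [0,0,0],"roll": -14},
    {"translation": [0,0,0],"roll": -21},
    {"translation": [0,0,0],"roll": -28},
    {"translation": [0,0,0],"roll": -35},
    {"translation": [0,0,0],"roll": -42},
    {"translation": [0,0,0],"roll": -49},
    {"translation": [0,0,0],"roll": -56},
  ],
)

```text
time_s: 4.55
tcp_pos: [0.4816, 0.1979, 0.1188]
ee_rot: [[0.0, -0.353, 0.936], [-0.0, 0.936, 0.353], [-1.0, -0.0, 0.0]]
contact_force: [-0.5, 0.4, 0.3]
finger_gap: 0.0918
```

Call:
drive_tool(
  series=[
    {"translation": [0,0,0],"roll": -7},
    {"translation": [0,0,0],"roll": -14},
    {"translation": [0,0,0],"roll": -21},
    {"translation": [0,0,0],"roll": -28},
    {"translation": [0,0,0],"roll": -35},
    {"translation": [0,0,0],"roll": -42},
    {"translation": [0,0,0],"roll": -49},
    {"translation": [0,0,0],"roll": -56},
  ],
)

```text
time_s: 5.22
tcp_pos: [0.4817, 0.1978, 0.1188]
ee_rot: [[0.0, -0.973, 0.231], [-0.0, 0.231, 0.973], [-1.0, -0.0, -0.0]]
contact_force: [-0.4, 1.4, -0.2]
finger_gap: 0.092
```

```bash
python3 - <<'E'
from h import *
plan(465,233,115,-96.7)
E
```

```text
t=5.2 tcp [481.7 197.8 118.8] yaw 76.6 q7 15 F [-0.4  1.4 -0.2] gap 92.0
  move [0.09 0.61 0.76] roll -6.7 or 173.3 dist mm 39
```

Call:
drive_tool(
  series=[
    {"translation": [0,0.3,0.4],"roll": -3},
    {"translation": [0.1,0.6,0.75],"roll": -6.7},
    {"translation": [0.1,0.6,0.75],"roll": -6.7},
    {"translation": [0.1,0.6,0.75],"roll": -6.7},
    {"translation": [0.1,0.6,0.75],"roll": -6.7},
    {"translation": [0.1,0.6,0.75],"roll": -6.7},
    {"translation": [0.1,0.6,0.75],"roll": -6.7},
    {"translation": [0.1,0.6,0.75],"roll": -6.7},
  ],
)

```text
time_s: 5.88
tcp_pos: [0.4657, 0.232, 0.1148]
ee_rot: [[0.0, -0.992, 0.123], [-0.0, 0.123, 0.992], [-1.0, -0.0, -0.0]]
contact_force: [0.1, -0.6, -0.0]
finger_gap: 0.092
```

```bash
cat >> h.py <<'E'
def sheets(c,z,roi=(0,0,560,260),name=None,amin=800):
    hsv=cv2.cvtColor(cv2.GaussianBlur(c['color'],(3,3),0),cv2.COLOR_RGB2HSV)
    m=cv2.inRange(hsv,np.array((20,20,130)),np.array((42,130,255)))
    k=np.zeros_like(m);k[roi[1]:roi[3],roi[0]:roi[2]]=255;m&=k
    m=cv2.morphologyEx(m,cv2.MORPH_OPEN,np.ones((5,5)))
    cs,_=cv2.findContours(m,cv2.RETR_EXTERNAL,cv2.CHAIN_APPROX_NONE)
    im=c['color'].copy()
    for q in cs:
        if cv2.contourArea(q)<amin: continue
        print(q.reshape(-1,2).mean(0).round(),rect(c,q,z)); cv2.drawContours(im,[q],-1,(255,0,255),1)
    if name: save(dict(color=im),name)
E
python3 - <<'E'
from h import *
plan(465,233,115,-96.7)
c=cam('wrist');sheets(c,.007,name='w4m')
E
```

```text
t=5.9 tcp [465.7 232.  114.8] yaw 82.9 q7 16 F [ 0.1 -0.6 -0. ] gap 92.0
  move [-0.01  0.02  0.02] roll -0.4 or 179.6 dist mm 1
[433. 250.] [528.8 387.5  55.8  25.5  82.6]
[281. 234.] [495.1 233.9  52.1  28.9  82.9]
```

View pics/w4m.png

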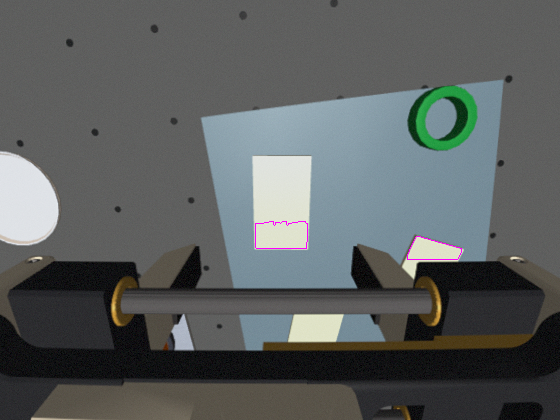

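```bash
python3 - <<'E'
from h import *
import re,io
s=open('h.py').read().replace("np.array((20,20,130)),np.array((42,130,255)))","np.array((15,8,130)),np.array((75,130,255)))")
open('h.py','w').write(s)
E
python3 - <<'E'
from h import *
c=cam('wrist');sheets(c,.007,name='w5m')
edges(c,.007,(465.,233),-7,94,54)
E
```

```text
[433. 250.] [528.7 388.2  57.   25.6  82.6]
[281. 210.] [472.1 236.7  77.3  53.9  -7.1]
edge (dist from ctr, dAngle): {'+x': (45.5, -0.0), '-x': (48.0, -0.0), '+y': (31.5, 0.0), '-y': (22.5, -0.0)}
```

```bash
python3 - <<'E'
from h import *
plan(464.3,237.6,3,83)
E
```

```text
t=6.0 tcp [465.6 232.3 114.8] yaw 83.0 q7 16 F [ 0.9 -0.1 -0.8] gap 91.4
  move [2.79 0.05 0.13] roll -0.0 or 180.0 dist mm 112
```

Call:
drive_tool(
  series=[
    {"translation": [0.7,0.05,0.13],"roll": 0},
    {"translation": [1.4,0.05,0.13],"roll": 0},
    {"translation": [2.0,0.05,0.13],"roll": 0},
    {"translation": [2.4,0.05,0.13],"roll": 0},
    {"translation": [2.65,0.05,0.13],"roll": 0},
    {"translation": [2.75,0.05,0.13],"roll": 0},
    {"translation": [2.79,0.05,0.13],"roll": 0},
    {"translation": [2.79,0.05,0.13],"roll": 0},
  ],
)

```text
time_s: 6.65
tcp_pos: [0.4643, 0.2385, 0.0036]
ee_rot: [[0.001, -0.993, 0.122], [0.001, 0.122, 0.993], [-1.0, -0.001, 0.001]]
contact_force: [0.1, 0.1, 0.3]
finger_gap: 0.092
```

Call:
drive_tool(
  series=[
    {"translation": [0,0,0],"roll": 0},
    {"translation": [0,0,0],"roll": 0},
    {"translation": [0,0,0],"roll": 0},
    {"translation": [0,0,0],"roll": 0},
    {"translation": [0,0,0],"roll": 0},
    {"translation": [0,0,0],"roll": 0},
    {"translation": [0,0,0],"roll": 0},
    {"translation": [0,0,0],"roll": 0},
  ],
  claw=1,
  squeeze=20,
)

```text
time_s: 7.32
tcp_pos: [0.464, 0.2381, 0.0033]
ee_rot: [[0.0, -0.993, 0.122], [-0.0, 0.122, 0.993], [-1.0, -0.0, -0.0]]
contact_force: [-0.3, -1.6, 1.9]
finger_gap: 0.0528
```

Call:
drive_tool(
  series=[
    {"translation": [-0.1,0,0],"roll": 0},
    {"translation": [-0.3,0,0],"roll": 0},
    {"translation": [-0.8,0,0],"roll": 0},
    {"translation": [-1.4,0,0],"roll": 0},
    {"translation": [-2.0,0,0],"roll": 0},
    {"translation": [-2.5,0,0],"roll": 0},
    {"translation": [-2.75,0,0],"roll": 0},
    {"translation": [-2.8,0,0],"roll": 0},
  ],
)

```text
time_s: 7.98
tcp_pos: [0.465, 0.2389, 0.1173]
ee_rot: [[0.003, -0.993, 0.122], [0.001, 0.122, 0.993], [-1.0, -0.003, 0.002]]
contact_force: [-0.4, -0.2, 0.3]
finger_gap: 0.053
```

```bash
python3 - <<'E'
from h import *
c=cam('wrist');save(c,'w6')
s=bot.sense();p=s['tcp_pos'];M=s['ee_rot'];print(p,s['finger_gap'])
# expected corners of held sheet
for x in(-.047,.047):
  for y in (-.027,.027): print(proj(c,[p+M@np.array([-.002,x,y])]).round())
E
```

```text
[0.46461934 0.23836279 0.11629095] 0.0530942873807212
[[233. 324.]]
[[315. 324.]]
[[225. 183.]]
[[323. 183.]]
```

View pics/w6.png

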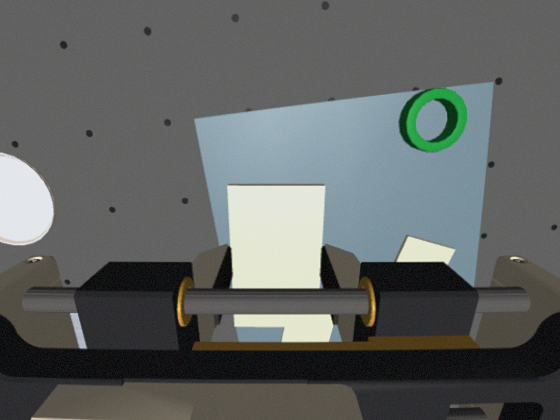

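Sheet 1 is held level, spanning columns 228–325 with its front edge at row 184 (predicted 225–323 and 183). I'll check the base glass from this flipped orientation, so the camera bias averages out.

```bash
python3 - <<'E'
from h import *
plan(695,-52,125,86.5)
E
```

```text
t=8.0 tcp [464.6 238.4 116.3] yaw 83.0 q7 16 F [-1.4  0.4 -0.3] gap 53.1
  move [-0.21 -6.6  -6.5 ] roll -3.5 or 176.5 dist mm 371
```

Call:
drive_tool(
  series=[
    {"translation": [-0.1,-0.3,-0.3],"roll": -0.5},
    {"translation": [-0.2,-0.9,-0.9],"roll": -1},
    {"translation": [-0.2,-1.6,-1.6],"roll": -1.5},
    {"translation": [-0.2,-2.3,-2.3],"roll": -2},
    {"translation": [-0.2,-3.0,-3.0],"roll": -2.5},
    {"translation": [-0.2,-3.7,-3.7],"roll": -3},
    {"translation": [-0.2,-4.4,-4.4],"roll": -3.5},
    {"translation": [-0.2,-5.1,-5.0],"roll": -3.5},
  ],
)

```text
time_s: 8.7
tcp_pos: [0.642, 0.0115, 0.1209]
ee_rot: [[-0.003, -0.998, 0.062], [-0.001, 0.062, 0.998], [-1.0, 0.003, -0.001]]
contact_force: [1.3, 0.2, 0.2]
finger_gap: 0.053
```

Call:
drive_tool(
  series=[
    {"translation": [0,-0.6,-0.5],"roll": 0},
    {"translation": [0,-1.0,-0.9],"roll": 0},
    {"translation": [0,-1.3,-1.2],"roll": 0},
    {"translation": [0,-1.4,-1.3],"roll": 0},
    {"translation": [0,-1.4,-1.4],"roll": 0},
    {"translation": [0,-1.4,-1.4],"roll": 0},
    {"translation": [0,-1.4,-1.4],"roll": 0},
    {"translation": [0,-1.4,-1.4],"roll": 0},
  ],
)

```text
time_s: 9.37
tcp_pos: [0.6937, -0.0428, 0.1231]
ee_rot: [[-0.001, -0.998, 0.058], [0.0, 0.058, 0.998], [-1.0, 0.001, 0.0]]
contact_force: [0.1, -0.9, -0.6]
finger_gap: 0.0529
```

```bash
python3 - <<'E'
from h import *
plan(695,-52,125,86.5)
c=cam('wrist');save(c,'w7');glasses(c,.010,roi=(0,0,560,235),name='w7m')
edges(c,.010,(604.,-50.),-3.5,90,50)
plan(695,-52,125,86.5)
E
```

```text
t=9.4 tcp [693.7 -42.8 123.1] yaw 86.7 q7 56 F [ 0.1 -0.9 -0.6] gap 52.9
  move [-0.05 -0.05 -0.23] roll 0.2 or -179.8 dist mm 9
[ 81. 175.] [ 654.5 -226.7   89.5   52.6   31.2]
[260. 105.] [604.  -51.6  90.1  49.8  -4.2]
edge (dist from ctr, dAngle): {'+x': (45.9, 0.1), '-x': (37.0, 0.0), '+y': (23.5, 0.0), '-y': (26.7, -0.5)}
t=9.4 tcp [693.9 -42.9 123.3] yaw 86.6 q7 56 F [ 0.1 -0.2  0.2] gap 52.7
  move [-0.04 -0.04 -0.23] roll 0.1 or -179.9 dist mm 9
```

View pics/w7m.png

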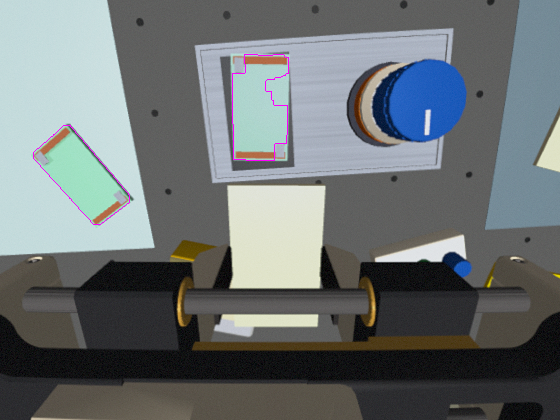

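```bash
python3 - <<'E'
from h import *
plan(604,-52,40,86.4)
E
```

```text
t=9.4 tcp [693.9 -42.9 123.3] yaw 86.6 q7 56 F [ 0.1 -0.2  0.2] gap 52.7
  move [ 2.08  2.23 -0.36] roll 0.2 or -179.8 dist mm 123
```

Call:
drive_tool(
  series=[
    {"translation": [0,0.4,-0.1],"roll": 0.2},
    {"translation": [0,1.0,-0.2],"roll": 0.2},
    {"translation": [0,1.6,-0.3],"roll": 0.2},
    {"translation": [0.3,2.0,-0.36],"roll": 0.2},
    {"translation": [0.8,2.2,-0.36],"roll": 0.2},
    {"translation": [1.4,2.23,-0.36],"roll": 0.2},
    {"translation": [1.9,2.23,-0.36],"roll": 0.2},
    {"translation": [2.08,2.23,-0.36],"roll": 0.2},
  ],
)

```text
time_s: 10.08
tcp_pos: [0.6023, -0.0534, 0.0375]
ee_rot: [[-0.004, -0.998, 0.063], [-0.001, 0.063, 0.998], [-1.0, 0.004, -0.001]]
contact_force: [-0.5, -0.2, 0.1]
finger_gap: 0.0527
```

Call:
drive_tool(
  series=[
    {"translation": [0,0,0],"roll": 0},
    {"translation": [0,0,0],"roll": 0},
    {"translation": [0,0,0],"roll": 0},
    {"translation": [0,0,0],"roll": 0},
    {"translation": [0,0,0],"roll": 0},
    {"translation": [0,0,0],"roll": 0},
    {"translation": [0,0,0],"roll": 0},
    {"translation": [0,0,0],"roll": 0},
  ],
)

```text
time_s: 10.75
tcp_pos: [0.6048, -0.0535, 0.0402]
ee_rot: [[0.0, -0.998, 0.064], [-0.0, 0.064, 0.998], [-1.0, -0.0, -0.0]]
contact_force: [-0.5, 0.1, -0.5]
finger_gap: 0.0533
```

```bash
python3 - <<'E'
from h import *
plan(604,-51.8,17,86.4)
c=cam('wrist');save(c,'w8')
E
```

```text
t=10.8 tcp [604.8 -53.5  40.2] yaw 86.3 q7 49 F [-0.5  0.1 -0.5] gap 53.3
  move [0.58 0.02 0.04] roll -0.1 or 179.9 dist mm 23
```

View pics/w8.png

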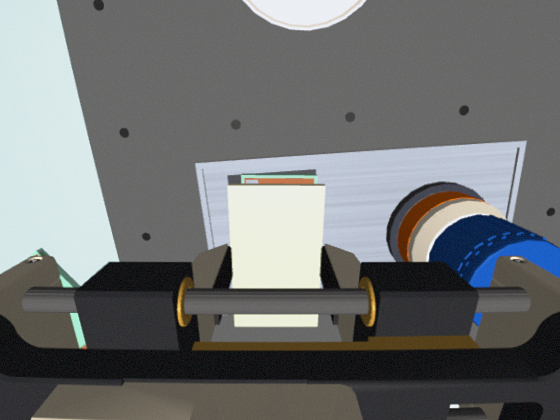

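Call:
drive_tool(
  series=[
    {"translation": [0,0.02,0.04],"roll": 0},
    {"translation": [0.1,0.02,0.04],"roll": 0},
    {"translation": [0.25,0.02,0.04],"roll": 0},
    {"translation": [0.4,0.02,0.04],"roll": 0},
    {"translation": [0.5,0.02,0.04],"roll": 0},
    {"translation": [0.54,0.02,0.04],"roll": 0},
    {"translation": [0.54,0.02,0.04],"roll": 0},
    {"translation": [0.54,0.02,0.04],"roll": 0},
  ],
)

```text
time_s: 11.47
tcp_pos: [0.6039, -0.0516, 0.0182]
ee_rot: [[-0.0, -0.998, 0.064], [0.0, 0.064, 0.998], [-1.0, 0.0, 0.0]]
contact_force: [-0.5, 0.3, -0.7]
finger_gap: 0.0528
```

```bash
python3 - <<'E'
from h import *
plan(604,-51.8,16.5,86.4)
c=cam('side');
im=cv2.resize(c['color'][150:270,220:400],None,fx=4,fy=4,interpolation=cv2.INTER_CUBIC);save(dict(color=im),'s1')
c=cam('wrist');save(c,'w9')
E
```

```text
t=11.5 tcp [603.9 -51.6  18.2] yaw 86.3 q7 48 F [-0.5  0.3 -0.7] gap 52.8
  move [ 0.04 -0.   -0.  ] roll -0.1 or 179.9 dist mm 2
```

View pics/s1.png

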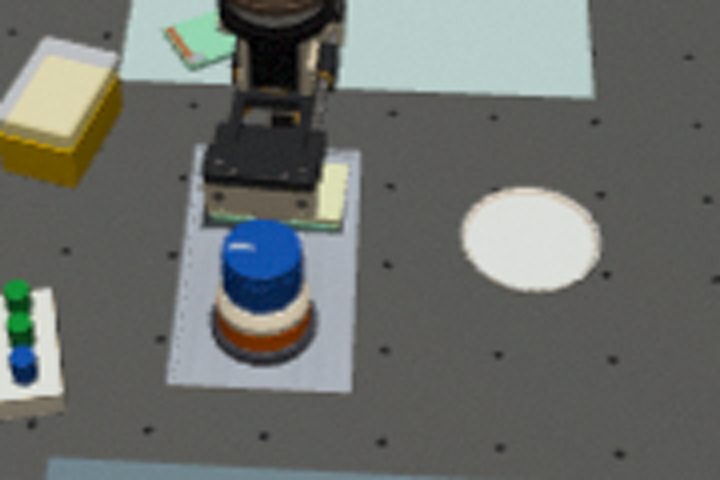

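View pics/w9.png

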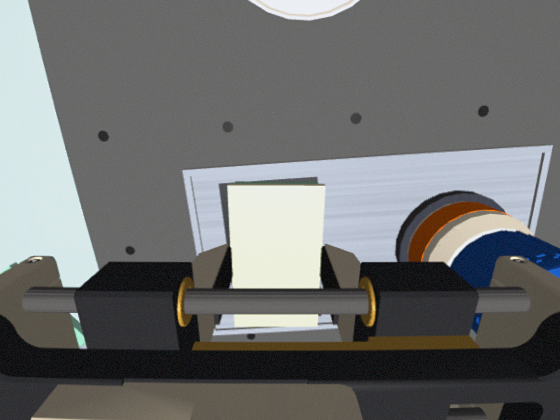

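Call:
drive_tool(
  series=[
    {"translation": [0.03,0,0],"roll": 0},
    {"translation": [0.03,0,0],"roll": 0},
    {"translation": [0.03,0,0],"roll": 0},
    {"translation": [0.03,0,0],"roll": 0},
    {"translation": [0.03,0,0],"roll": 0},
    {"translation": [0.03,0,0],"roll": 0},
    {"translation": [0.03,0,0],"roll": 0},
    {"translation": [0.03,0,0],"roll": 0},
  ],
)

```text
time_s: 12.23
tcp_pos: [0.604, -0.0518, 0.0172]
ee_rot: [[0.0, -0.998, 0.064], [-0.0, 0.064, 0.998], [-1.0, -0.0, -0.0]]
contact_force: [-0.5, -0.6, -0.1]
finger_gap: 0.0532
```

Call:
drive_tool(
  series=[
    {"translation": [0,0,0],"roll": 0},
    {"translation": [0,0,0],"roll": 0},
    {"translation": [0,0,0],"roll": 0},
    {"translation": [0,0,0],"roll": 0},
    {"translation": [0,0,0],"roll": 0},
    {"translation": [0,0,0],"roll": 0},
    {"translation": [0,0,0],"roll": 0},
    {"translation": [0,0,0],"roll": 0},
  ],
  claw=0.3,
)

```text
time_s: 12.9
tcp_pos: [0.6039, -0.0517, 0.0171]
ee_rot: [[0.0, -0.998, 0.064], [0.0, 0.064, 0.998], [-1.0, -0.0, 0.0]]
contact_force: [0.0, -0.0, 0.5]
finger_gap: 0.064
```

Call:
drive_tool(
  series=[
    {"translation": [-0.1,0,0],"roll": 0},
    {"translation": [-0.3,0,0],"roll": 0},
    {"translation": [-0.8,0,0],"roll": 0},
    {"translation": [-1.4,0,0],"roll": 0},
    {"translation": [-2.0,0,0],"roll": 0},
    {"translation": [-2.4,0,0],"roll": 0},
    {"translation": [-2.5,0,0],"roll": 0},
    {"translation": [-2.5,0,0],"roll": 0},
  ],
)

```text
time_s: 13.57
tcp_pos: [0.6048, -0.0519, 0.1186]
ee_rot: [[0.003, -0.998, 0.065], [-0.001, 0.065, 0.998], [-1.0, -0.003, -0.001]]
contact_force: [0.9, -1.2, -0.4]
finger_gap: 0.0646
```

```bash
python3 - <<'E'
from h import *
plan(604,-51.8,16.5,86.4)
c=cam('wrist');save(c,'w10');edges(c,.015,(604,-51.6),-3.6,94,54)
E
```

```text
t=13.6 tcp [604.8 -51.9 118.6] yaw 86.3 q7 53 F [ 0.9 -1.2 -0.4] gap 64.6
  move [2.55 0.03 0.  ] roll -0.1 or 179.9 dist mm 102
edge (dist from ctr, dAngle): {'+x': (48.2, -3.9), '-x': (49.5, -16.4), '+y': (27.3, -0.4), '-y': (27.0, 0.0)}
```

View pics/w10.png

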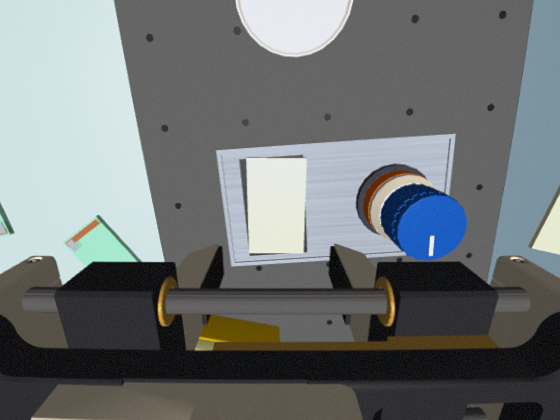

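```bash
python3 - <<'E'
from h import *
c=cam('wrist');sheets(c,.015,roi=(230,140,330,262),name='w10m')
plan(577.5,-358.5,110,97.5)
E
```

```text
[276. 213.] [610.9 -51.8  83.1  55.3  -3.7]
t=13.7 tcp [603.3 -52.2 116.3] yaw 86.3 q7 53 F [ 0.  -0.9 -1.1] gap 64.1
  move [ 0.16  0.15 -7.68] roll -11.2 or 168.8 dist mm 307
```

```bash
sed -i 's/np.array((15,8,130)),np.array((75,130,255)))/np.array((15,0,150)),np.array((95,130,255)))/' h.py; python3 - <<'E'
from h import *
c=cam('wrist');sheets(c,.015,roi=(243,140,320,262),name='w10m')
print(onz(c,[(276,157.5),(276,254.5)],.015).round(4))
E
```

```text
[276. 207.] [604.9 -51.6  94.7  55.2  -3.7]
[[ 0.5554 -0.0487  0.015 ]
 [ 0.6505 -0.0548  0.015 ]]
```

View pics/w10m.png

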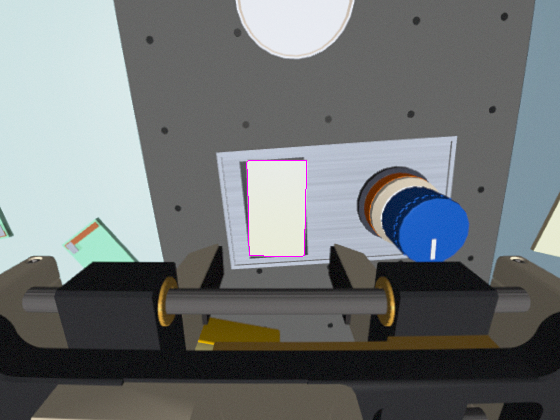

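Sheet 1 sits at (604.9,-51.6), -3.7°, which matches the base. Now glass A.

Call:
drive_tool(
  series=[
    {"translation": [0,0,-0.9],"roll": -2},
    {"translation": [0,0,-1.9],"roll": -4},
    {"translation": [0,0.1,-2.9],"roll": -6},
    {"translation": [0,0.1,-3.9],"roll": -8},
    {"translation": [0.1,0.1,-4.9],"roll": -10},
    {"translation": [0.1,0.15,-5.9],"roll": -11.2},
    {"translation": [0.1,0.15,-6.8],"roll": -11.2},
    {"translation": [0.1,0.15,-7.5],"roll": -11.2},
  ],
  claw=0,
)

```text
time_s: 14.38
tcp_pos: [0.5764, -0.3549, 0.1107]
ee_rot: [[-0.003, -0.992, -0.127], [0.0, -0.127, 0.992], [-1.0, 0.003, 0.001]]
contact_force: [1.2, -0.0, 0.2]
finger_gap: 0.0919
```

Call:
drive_tool(
  series=[
    {"translation": [0,0,-0.15],"roll": 0},
    {"translation": [0,0,-0.2],"roll": 0},
    {"translation": [0,0,-0.2],"roll": 0},
    {"translation": [0,0,-0.2],"roll": 0},
    {"translation": [0,0,-0.2],"roll": 0},
    {"translation": [0,0,-0.2],"roll": 0},
    {"translation": [0,0,-0.2],"roll": 0},
    {"translation": [0,0,-0.2],"roll": 0},
  ],
)

```text
time_s: 15.05
tcp_pos: [0.58, -0.3579, 0.1133]
ee_rot: [[0.0, -0.991, -0.132], [-0.0, -0.132, 0.991], [-1.0, -0.0, -0.0]]
contact_force: [-0.0, 0.0, -1.1]
finger_gap: 0.0917
```

```bash
python3 - <<'E'
from h import *
plan(577.5,-358.5,110,97.5)
c=cam('wrist');glasses(c,.0075,name='w11m');edges(c,.0075,(577.5,-358.5),7.5,90,50)
E
```

```text
t=15.1 tcp [ 580.  -357.9  113.3] yaw 97.6 q7 93 F [-0.   0.  -1.1] gap 91.7
  move [ 0.08  0.06 -0.01] roll 0.1 or -179.9 dist mm 4
[276. 202.] [ 576.9 -358.7   89.3   50.     7.4]
edge (dist from ctr, dAngle): {'+x': (42.5, 0.1), '-x': (37.5, 0.0), '+y': (24.8, -0.3), '-y': (25.0, -0.0)}
```

View pics/w11m.png

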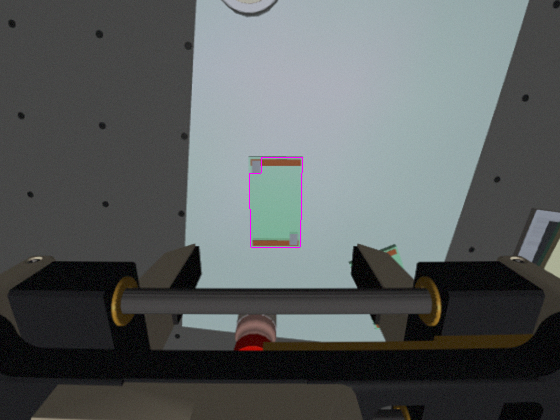

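```bash
python3 - <<'E'
from h import *
plan(577.2,-358.6,4,97.5)
E
```

```text
t=15.1 tcp [ 579.9 -358.2  113.3] yaw 97.6 q7 93 F [-0.  -0.4 -0.1] gap 92.2
  move [ 2.73  0.07 -0.  ] roll 0.1 or -179.9 dist mm 109
```

Call:
drive_tool(
  series=[
    {"translation": [0.7,0.07,0],"roll": 0},
    {"translation": [1.4,0.07,0],"roll": 0},
    {"translation": [2.0,0.07,0],"roll": 0},
    {"translation": [2.4,0.07,0],"roll": 0},
    {"translation": [2.6,0.07,0],"roll": 0},
    {"translation": [2.7,0.07,0],"roll": 0},
    {"translation": [2.73,0.07,0],"roll": 0},
    {"translation": [2.73,0.07,0],"roll": 0},
  ],
)

```text
time_s: 15.77
tcp_pos: [0.5778, -0.3591, 0.005]
ee_rot: [[0.001, -0.991, -0.131], [-0.0, -0.131, 0.991], [-1.0, -0.001, -0.001]]
contact_force: [0.2, -0.4, 0.0]
finger_gap: 0.0917
```

Call:
drive_tool(
  series=[
    {"translation": [0,0,0],"roll": 0},
    {"translation": [0,0,0],"roll": 0},
    {"translation": [0,0,0],"roll": 0},
    {"translation": [0,0,0],"roll": 0},
    {"translation": [0,0,0],"roll": 0},
    {"translation": [0,0,0],"roll": 0},
    {"translation": [0,0,0],"roll": 0},
    {"translation": [0,0,0],"roll": 0},
  ],
  claw=1,
  squeeze=25,
)

```text
time_s: 16.43
tcp_pos: [0.5769, -0.3591, 0.004]
ee_rot: [[-0.0, -0.991, -0.131], [-0.0, -0.131, 0.991], [-1.0, 0.0, -0.0]]
contact_force: [0.4, 0.4, 1.5]
finger_gap: 0.0489
```

Call:
drive_tool(
  series=[
    {"translation": [-0.1,0,0],"roll": 0},
    {"translation": [-0.3,0,0],"roll": 0},
    {"translation": [-0.8,0,0],"roll": 0},
    {"translation": [-1.4,0,0],"roll": 0},
    {"translation": [-2.0,0,0],"roll": 0},
    {"translation": [-2.5,0,0],"roll": 0},
    {"translation": [-2.75,0,0],"roll": 0},
    {"translation": [-2.8,0,0],"roll": 0},
  ],
)

```text
time_s: 17.1
tcp_pos: [0.5787, -0.3594, 0.12]
ee_rot: [[0.004, -0.991, -0.131], [-0.002, -0.131, 0.991], [-1.0, -0.004, -0.003]]
contact_force: [-0.0, -0.2, 0.2]
finger_gap: 0.049
```

```bash
python3 - <<'E'
from h import *
c=cam('wrist');save(c,'w12')
s=bot.sense();p=s['tcp_pos'];M=s['ee_rot'];print(p,s['finger_gap'])
for x in(-.045,.045):
  for y in (-.025,.025): print(proj(c,[p+M@np.array([-.003,x,y])]).round())
plan(604.2,-51.7,80,86.4)
E
```

```text
[ 0.57787758 -0.35940109  0.11837092] 0.04889327897471211
[[237. 321.]]
[[314. 321.]]
[[230. 186.]]
[[321. 186.]]
t=17.1 tcp [ 577.9 -359.4  118.4] yaw 97.5 q7 93 F [ 0.   0.  -1.3] gap 48.9
  move [ 0.95 -1.66  7.54] roll 11.1 or -168.9 dist mm 311
```

View pics/w12.png

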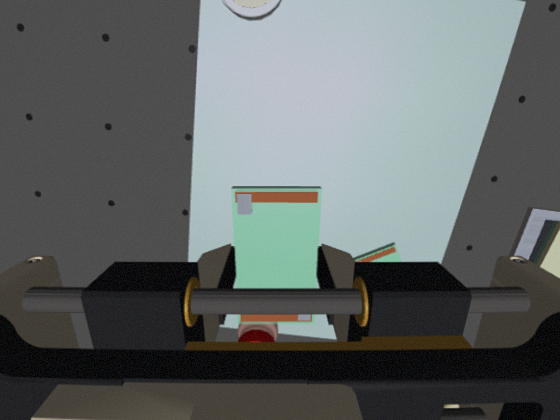

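Call:
drive_tool(
  series=[
    {"translation": [0,-0.1,0.4],"roll": 1},
    {"translation": [0,-0.3,1.2],"roll": 3},
    {"translation": [0,-0.5,2.1],"roll": 5},
    {"translation": [0,-0.7,3.0],"roll": 7},
    {"translation": [0,-0.9,3.9],"roll": 9},
    {"translation": [0,-1.1,4.8],"roll": 11.1},
    {"translation": [0,-1.3,5.7],"roll": 11.1},
    {"translation": [0,-1.5,6.6],"roll": 11.1},
  ],
)

```text
time_s: 17.82
tcp_pos: [0.6008, -0.0881, 0.1147]
ee_rot: [[-0.002, -0.998, 0.063], [-0.0, 0.063, 0.998], [-1.0, 0.002, -0.0]]
contact_force: [0.6, 0.2, -1.3]
finger_gap: 0.049
```

Call:
drive_tool(
  series=[
    {"translation": [0,0,0.6],"roll": 0},
    {"translation": [0,0,0.9],"roll": 0},
    {"translation": [0.3,0,0.9],"roll": 0},
    {"translation": [0.8,0,0.9],"roll": 0},
    {"translation": [1.3,0,0.9],"roll": 0},
    {"translation": [1.6,0,0.9],"roll": 0},
    {"translation": [1.7,0,0.9],"roll": 0},
    {"translation": [1.7,0,0.9],"roll": 0},
  ],
)

```text
time_s: 18.48
tcp_pos: [0.6029, -0.0552, 0.0459]
ee_rot: [[-0.003, -0.998, 0.065], [-0.0, 0.065, 0.998], [-1.0, 0.003, -0.0]]
contact_force: [0.3, 0.1, -0.7]
finger_gap: 0.0487
```

```bash
python3 - <<'E'
from h import *
plan(604.2,-51.7,26,86.4)
E
```

```text
t=18.5 tcp [602.9 -55.2  45.9] yaw 86.3 q7 50 F [ 0.3  0.1 -0.7] gap 48.7
  move [ 0.5  -0.03  0.09] roll -0.1 or 179.9 dist mm 20
```

Call:
drive_tool(
  series=[
    {"translation": [0,-0.03,0.09],"roll": 0},
    {"translation": [0.1,-0.03,0.09],"roll": 0},
    {"translation": [0.3,-0.03,0.09],"roll": 0},
    {"translation": [0.45,-0.03,0.09],"roll": 0},
    {"translation": [0.5,-0.03,0.09],"roll": 0},
    {"translation": [0.5,-0.03,0.09],"roll": 0},
    {"translation": [0.5,-0.03,0.09],"roll": 0},
    {"translation": [0.5,-0.03,0.09],"roll": 0},
  ],
)

```text
time_s: 19.15
tcp_pos: [0.6057, -0.0499, 0.0281]
ee_rot: [[0.0, -0.998, 0.062], [0.0, 0.062, 0.998], [-1.0, -0.0, 0.0]]
contact_force: [-0.4, -0.2, -0.7]
finger_gap: 0.0487
```

```bash
python3 - <<'E'
from h import *
plan(604.2,-51.7,19,86.4)
c=cam('wrist');save(c,'w13')
E
```

```text
t=19.1 tcp [605.7 -49.9  28.1] yaw 86.4 q7 49 F [-0.4 -0.2 -0.7] gap 48.7
  move [ 0.23  0.04 -0.05] roll 0.0 or -180.0 dist mm 9
```

View pics/w13.png

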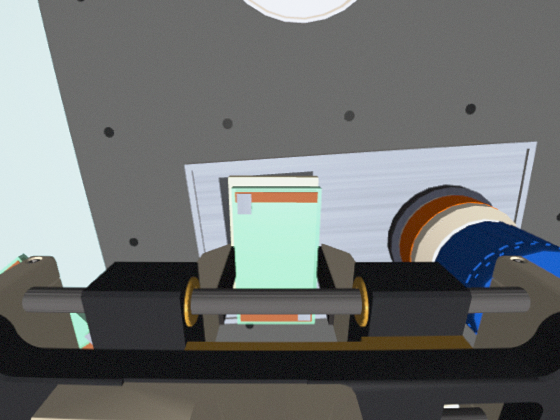

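Call:
drive_tool(
  series=[
    {"translation": [0,0.04,-0.05],"roll": 0},
    {"translation": [0.1,0.04,-0.05],"roll": 0},
    {"translation": [0.17,0.04,-0.05],"roll": 0},
    {"translation": [0.21,0.04,-0.05],"roll": 0},
    {"translation": [0.22,0.04,-0.05],"roll": 0},
    {"translation": [0.22,0.04,-0.05],"roll": 0},
    {"translation": [0.22,0.04,-0.05],"roll": 0},
    {"translation": [0.22,0.04,-0.05],"roll": 0},
  ],
)

```text
time_s: 19.87
tcp_pos: [0.6039, -0.0517, 0.0191]
ee_rot: [[0.0, -0.998, 0.062], [0.0, 0.062, 0.998], [-1.0, -0.0, 0.0]]
contact_force: [-0.1, 0.0, -1.9]
finger_gap: 0.0489
```

Call:
drive_tool(
  series=[
    {"translation": [0.02,0,0],"roll": 0},
    {"translation": [0.03,0,0],"roll": 0},
    {"translation": [0.03,0,0],"roll": 0},
    {"translation": [0.03,0,0],"roll": 0},
    {"translation": [0.03,0,0],"roll": 0},
    {"translation": [0.03,0,0],"roll": 0},
    {"translation": [0.03,0,0],"roll": 0},
    {"translation": [0.03,0,0],"roll": 0},
  ],
)

```text
time_s: 20.53
tcp_pos: [0.604, -0.0517, 0.0188]
ee_rot: [[0.0, -0.998, 0.062], [-0.0, 0.062, 0.998], [-1.0, -0.0, -0.0]]
contact_force: [-2.1, -0.9, 6.5]
finger_gap: 0.0489
```

Call:
drive_tool(
  series=[
    {"translation": [-0.02,0,0],"roll": 0},
    {"translation": [-0.02,0,0],"roll": 0},
    {"translation": [-0.02,0,0],"roll": 0},
    {"translation": [-0.02,0,0],"roll": 0},
    {"translation": [-0.02,0,0],"roll": 0},
    {"translation": [-0.02,0,0],"roll": 0},
    {"translation": [-0.02,0,0],"roll": 0},
    {"translation": [-0.02,0,0],"roll": 0},
  ],
  claw=0.3,
)

```text
time_s: 21.2
tcp_pos: [0.6038, -0.0519, 0.0187]
ee_rot: [[-0.0, -0.998, 0.063], [0.0, 0.063, 0.998], [-1.0, 0.0, 0.0]]
contact_force: [0.2, 0.2, -0.3]
finger_gap: 0.0644
```

Call:
drive_tool(
  series=[
    {"translation": [-0.1,0,0],"roll": 0},
    {"translation": [-0.3,0,0],"roll": 0},
    {"translation": [-0.8,0,0],"roll": 0},
    {"translation": [-1.4,0,0],"roll": 0},
    {"translation": [-2.0,0,0],"roll": 0},
    {"translation": [-2.4,0,0],"roll": 0},
    {"translation": [-2.5,0,0],"roll": 0},
    {"translation": [-2.5,0,0],"roll": 0},
  ],
)

```text
time_s: 21.87
tcp_pos: [0.6048, -0.052, 0.1202]
ee_rot: [[0.003, -0.998, 0.063], [-0.001, 0.063, 0.998], [-1.0, -0.003, -0.0]]
contact_force: [-0.6, -1.2, 0.1]
finger_gap: 0.0642
```

```bash
python3 - <<'E'
from h import *
c=cam('wrist');save(c,'w14');glasses(c,.021,roi=(230,120,330,262),name='w14m');edges(c,.021,(604,-51.6),-3.6,90,50,rng=5)
plan(631.5,250,115,-16.3+90)
E
```

```text
[277. 207.] [604.4 -51.4  90.8  49.1  -3.6]
edge (dist from ctr, dAngle): {'+x': (43.8, 1.6), '-x': (45.2, 9.0), '+y': (26.7, -0.6), '-y': (26.4, 0.2)}
t=21.9 tcp [603.9 -52.3 118.8] yaw 86.4 q7 53 F [-0.5 -0.7 -0. ] gap 64.4
  move [ 0.09 -0.21  7.59] roll 12.7 or -167.3 dist mm 304
```

View pics/w14m.png

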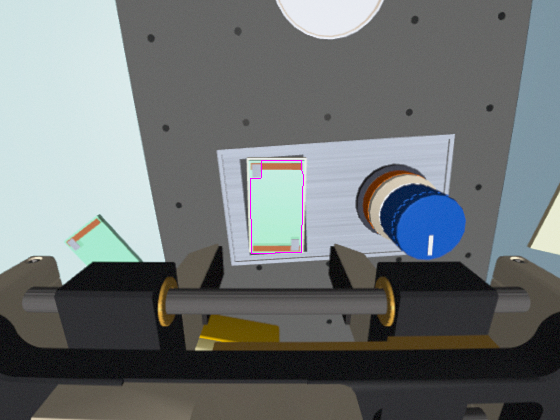

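Glass A is square on sheet 1 at (604.4,-51.4), -3.6°. The dish has shifted in the meantime: its centre moved from column 293 to about 330. Now sheet 2.

Call:
drive_tool(
  series=[
    {"translation": [0,0,0.9],"roll": 2},
    {"translation": [0,0,1.9],"roll": 4},
    {"translation": [0,-0.1,2.9],"roll": 6},
    {"translation": [0,-0.1,3.9],"roll": 8},
    {"translation": [0,-0.1,4.9],"roll": 10},
    {"translation": [0.1,-0.2,5.9],"roll": 12.7},
    {"translation": [0.1,-0.2,6.8],"roll": 12.7},
    {"translation": [0.1,-0.2,7.4],"roll": 12.7},
  ],
  claw=0,
)

```text
time_s: 22.58
tcp_pos: [0.6283, 0.2474, 0.1128]
ee_rot: [[-0.003, -0.961, 0.277], [0.001, 0.277, 0.961], [-1.0, 0.003, 0.0]]
contact_force: [0.4, -0.0, 0.4]
finger_gap: 0.0916
```

Call:
drive_tool(
  series=[
    {"translation": [0,0,0.1],"roll": 0},
    {"translation": [0,0,0.15],"roll": 0},
    {"translation": [0,0,0.15],"roll": 0},
    {"translation": [0,0,0.15],"roll": 0},
    {"translation": [0,0,0.15],"roll": 0},
    {"translation": [0,0,0.15],"roll": 0},
    {"translation": [0,0,0.15],"roll": 0},
    {"translation": [0,0,0.15],"roll": 0},
  ],
)

```text
time_s: 23.25
tcp_pos: [0.6324, 0.2477, 0.1148]
ee_rot: [[0.0, -0.959, 0.282], [-0.0, 0.282, 0.959], [-1.0, -0.0, -0.0]]
contact_force: [-0.8, 0.6, 0.4]
finger_gap: 0.0919
```

```bash
python3 - <<'E'
from h import *
plan(631.5,248,115,-16.3+90)
c=cam('wrist');sheets(c,.005,roi=(180,80,400,262),name='w15m');edges(c,.005,(631.5,248.),-16.3,94,54)
E
```

```text
t=23.2 tcp [632.4 247.7 114.8] yaw 73.6 q7 19 F [-0.8  0.6  0.4] gap 91.9
  move [-0.    0.02  0.  ] roll -0.1 or 179.9 dist mm 1
[280. 201.] [631.8 252.6  94.6  55.6 -16.4]
[380. 118.] [580.5 359.4  64.   42.3 -15.8]
edge (dist from ctr, dAngle): {'+x': (46.0, -0.0), '-x': (48.0, -0.0), '+y': (31.5, -0.0), '-y': (22.6, -0.3)}
```

View pics/w15m.png

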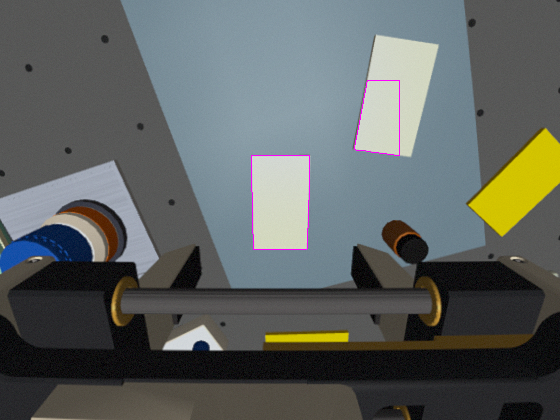

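```bash
python3 - <<'E'
from h import *
c=cam('wrist');s=bot.sense();p=s['tcp_pos'];M=s['ee_rot']
for uv,z in [((413,249),.046),((398,228),.0),((384,232),.01),((397,246),.04)]:
    P=onz(c,[uv],z)[0];print(P.round(3),(M.T@(P-p)).round(3))
plan(631.8,252.4,3,-16.3+90)
E
```

```text
[0.691 0.355 0.046] [ 0.069 -0.026  0.119]
[0.691 0.361 0.   ] [ 0.115 -0.025  0.124]
[0.686 0.343 0.01 ] [ 0.105 -0.025  0.106]
[0.688 0.344 0.04 ] [ 0.075 -0.026  0.107]
t=23.4 tcp [632.2 248.3 114.9] yaw 73.7 q7 19 F [ 0.3 -0.6 -0.1] gap 91.8
  move [2.8  0.04 0.1 ] roll -0.0 or 180.0 dist mm 112
```

Call:
drive_tool(
  series=[
    {"translation": [0.7,0.04,0.1],"roll": 0},
    {"translation": [1.4,0.04,0.1],"roll": 0},
    {"translation": [2.0,0.04,0.1],"roll": 0},
    {"translation": [2.4,0.04,0.1],"roll": 0},
    {"translation": [2.65,0.04,0.1],"roll": 0},
    {"translation": [2.77,0.04,0.1],"roll": 0},
    {"translation": [2.81,0.04,0.1],"roll": 0},
    {"translation": [2.81,0.04,0.1],"roll": 0},
  ],
)

```text
time_s: 24.02
tcp_pos: [0.6321, 0.2536, 0.0031]
ee_rot: [[0.001, -0.96, 0.28], [0.001, 0.28, 0.96], [-1.0, -0.001, 0.001]]
contact_force: [-0.5, 0.1, -1.0]
finger_gap: 0.0918
```

Call:
drive_tool(
  series=[
    {"translation": [0,0,0],"roll": 0},
    {"translation": [0,0,0],"roll": 0},
    {"translation": [0,0,0],"roll": 0},
    {"translation": [0,0,0],"roll": 0},
    {"translation": [0,0,0],"roll": 0},
    {"translation": [0,0,0],"roll": 0},
    {"translation": [0,0,0],"roll": 0},
    {"translation": [0,0,0],"roll": 0},
  ],
  claw=1,
  squeeze=20,
)

```text
time_s: 24.68
tcp_pos: [0.6317, 0.2531, 0.0025]
ee_rot: [[0.0, -0.96, 0.28], [-0.0, 0.28, 0.96], [-1.0, -0.0, 0.0]]
contact_force: [0.3, -0.7, 1.1]
finger_gap: 0.0535
```

Call:
drive_tool(
  series=[
    {"translation": [-0.1,0,0],"roll": 0},
    {"translation": [-0.3,0,0],"roll": 0},
    {"translation": [-0.8,0,0],"roll": 0},
    {"translation": [-1.4,0,0],"roll": 0},
    {"translation": [-2.0,0,0],"roll": 0},
    {"translation": [-2.5,0,0],"roll": 0},
    {"translation": [-2.8,0,0],"roll": 0},
    {"translation": [-2.9,0,0],"roll": 0},
  ],
)

```text
time_s: 25.35
tcp_pos: [0.6329, 0.2542, 0.1224]
ee_rot: [[0.005, -0.96, 0.28], [0.002, 0.28, 0.96], [-1.0, -0.004, 0.003]]
contact_force: [0.1, 0.5, -0.6]
finger_gap: 0.0534
```

```bash
python3 - <<'E'
from h import *
c=cam('wrist');save(c,'w16')
s=bot.sense();p=s['tcp_pos'];M=s['ee_rot']
for x in(-.047,.047):
  for y in (-.027,.027): print(proj(c,[p+M@np.array([-.002,x,y])]).round())
plan(604.1,-51.6,110,86.4)
E
```

```text
[[233. 324.]]
[[316. 324.]]
[[225. 183.]]
[[323. 183.]]
t=25.4 tcp [632.7 253.8 121.5] yaw 73.7 q7 18 F [ 0.2 -0.4  0.2] gap 53.1
  move [ 0.28 -1.45 -7.53] roll -12.7 or 167.3 dist mm 307
```

View pics/w16.png

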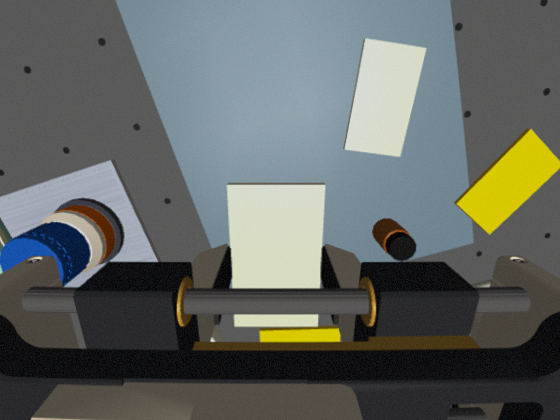

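Call:
drive_tool(
  series=[
    {"translation": [0,-0.1,-0.4],"roll": -2},
    {"translation": [0,-0.2,-1.2],"roll": -4},
    {"translation": [0,-0.4,-2.1],"roll": -6},
    {"translation": [0,-0.6,-3.0],"roll": -8},
    {"translation": [0,-0.8,-3.9],"roll": -10},
    {"translation": [0,-1.0,-4.8],"roll": -12.7},
    {"translation": [0,-1.2,-5.7],"roll": -12.7},
    {"translation": [0,-1.4,-6.6],"roll": -12.7},
  ],
)

```text
time_s: 26.07
tcp_pos: [0.6101, -0.0181, 0.1171]
ee_rot: [[-0.002, -0.998, 0.062], [0.0, 0.062, 0.998], [-1.0, 0.002, -0.0]]
contact_force: [0.5, -1.2, -0.6]
finger_gap: 0.0536
```

Call:
drive_tool(
  series=[
    {"translation": [0,0,-0.6],"roll": 0},
    {"translation": [0,0,-0.9],"roll": 0},
    {"translation": [0.3,0,-0.9],"roll": 0},
    {"translation": [0.8,0,-0.9],"roll": 0},
    {"translation": [1.3,0,-0.9],"roll": 0},
    {"translation": [1.6,0,-0.9],"roll": 0},
    {"translation": [1.7,0,-0.9],"roll": 0},
    {"translation": [1.7,0,-0.9],"roll": 0},
  ],
)

```text
time_s: 26.73
tcp_pos: [0.6081, -0.0499, 0.0489]
ee_rot: [[-0.002, -0.998, 0.06], [0.001, 0.06, 0.998], [-1.0, 0.002, 0.001]]
contact_force: [-0.3, 0.5, -0.6]
finger_gap: 0.0531
```

Call:
drive_tool(
  series=[
    {"translation": [0,0,0],"roll": 0},
    {"translation": [0,0,0],"roll": 0},
    {"translation": [0,0,0],"roll": 0},
    {"translation": [0,0,0],"roll": 0},
    {"translation": [0,0,0],"roll": 0},
    {"translation": [0,0,0],"roll": 0},
    {"translation": [0,0,0],"roll": 0},
    {"translation": [0,0,0],"roll": 0},
  ],
)

```text
time_s: 27.4
tcp_pos: [0.6091, -0.0521, 0.0505]
ee_rot: [[0.0, -0.998, 0.063], [-0.0, 0.063, 0.998], [-1.0, -0.0, -0.0]]
contact_force: [0.1, -0.1, -0.5]
finger_gap: 0.0531
```

```bash
python3 - <<'E'
from h import *
plan(604.1,-51.7,26,86.4)
E
```

```text
t=27.4 tcp [609.1 -52.1  50.5] yaw 86.4 q7 50 F [ 0.1 -0.1 -0.5] gap 53.1
  move [0.61 0.13 0.  ] roll 0.0 or -180.0 dist mm 25
```

Call:
drive_tool(
  series=[
    {"translation": [0,0.13,0],"roll": 0},
    {"translation": [0.1,0.13,0],"roll": 0},
    {"translation": [0.3,0.13,0],"roll": 0},
    {"translation": [0.5,0.13,0],"roll": 0},
    {"translation": [0.6,0.13,0],"roll": 0},
    {"translation": [0.65,0.13,0],"roll": 0},
    {"translation": [0.65,0.13,0],"roll": 0},
    {"translation": [0.65,0.13,0],"roll": 0},
  ],
)

```text
time_s: 28.07
tcp_pos: [0.6039, -0.0515, 0.024]
ee_rot: [[-0.0, -0.998, 0.062], [0.0, 0.062, 0.998], [-1.0, 0.0, 0.0]]
contact_force: [-0.7, 0.1, -0.5]
finger_gap: 0.0538
```

```bash
python3 - <<'E'
from h import *
plan(604.1,-51.7,24,86.4)
c=cam('wrist');save(c,'w17')
E
```

```text
t=28.1 tcp [603.9 -51.5  24. ] yaw 86.4 q7 49 F [-0.7  0.1 -0.5] gap 53.8
  move [ 0.   -0.01 -0.01] roll 0.0 or -180.0 dist mm 0
```

View pics/w17.png

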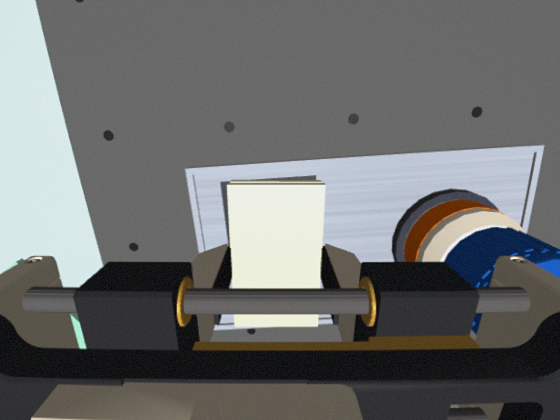

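Call:
drive_tool(
  series=[
    {"translation": [0.02,0,0],"roll": 0},
    {"translation": [0.02,0,0],"roll": 0},
    {"translation": [0.02,0,0],"roll": 0},
    {"translation": [0.02,0,0],"roll": 0},
    {"translation": [0.02,0,0],"roll": 0},
    {"translation": [0.02,0,0],"roll": 0},
    {"translation": [0.02,0,0],"roll": 0},
    {"translation": [0.02,0,0],"roll": 0},
  ],
)

```text
time_s: 28.78
tcp_pos: [0.6039, -0.0516, 0.0235]
ee_rot: [[0.0, -0.998, 0.063], [0.0, 0.063, 0.998], [-1.0, -0.0, 0.0]]
contact_force: [-0.2, -0.2, -0.2]
finger_gap: 0.0531
```

Call:
drive_tool(
  series=[
    {"translation": [0,0,0],"roll": 0},
    {"translation": [0,0,0],"roll": 0},
    {"translation": [0,0,0],"roll": 0},
    {"translation": [0,0,0],"roll": 0},
    {"translation": [0,0,0],"roll": 0},
    {"translation": [0,0,0],"roll": 0},
    {"translation": [0,0,0],"roll": 0},
    {"translation": [0,0,0],"roll": 0},
  ],
  claw=0.3,
)

```text
time_s: 29.45
tcp_pos: [0.6039, -0.0517, 0.0235]
ee_rot: [[0.0, -0.998, 0.063], [0.0, 0.063, 0.998], [-1.0, -0.0, 0.0]]
contact_force: [0.3, 1.3, -0.5]
finger_gap: 0.0643
```

Call:
drive_tool(
  series=[
    {"translation": [-0.1,0,0],"roll": 0},
    {"translation": [-0.3,0,0],"roll": 0},
    {"translation": [-0.8,0,0],"roll": 0},
    {"translation": [-1.4,0,0],"roll": 0},
    {"translation": [-2.0,0,0],"roll": 0},
    {"translation": [-2.3,0,0],"roll": 0},
    {"translation": [-2.4,0,0],"roll": 0},
    {"translation": [-2.4,0,0],"roll": 0},
  ],
)

```text
time_s: 30.12
tcp_pos: [0.6045, -0.0519, 0.1206]
ee_rot: [[0.002, -0.998, 0.063], [-0.001, 0.063, 0.998], [-1.0, -0.002, -0.001]]
contact_force: [-0.4, -0.3, -0.7]
finger_gap: 0.064
```

```bash
python3 - <<'E'
from h import *
c=cam('wrist');sheets(c,.026,roi=(239,120,325,262),name='w18m');edges(c,.026,(604,-51.6),-3.6,94,54,rng=5)
plan(656,-229,115,31.2+90)
E
```

```text
[276. 207.] [603.9 -51.3  95.2  55.   -3.6]
edge (dist from ctr, dAngle): {'+x': (48.3, 3.8), '-x': (47.2, 0.9), '+y': (27.3, -0.6), '-y': (27.0, 0.0)}
t=30.2 tcp [603.8 -52.1 119.4] yaw 86.4 q7 53 F [ 0.5 -0.6 -0.4] gap 64.1
  move [ 0.11 -1.58 -4.33] roll -34.8 or 145.2 dist mm 185
```

View pics/w18m.png

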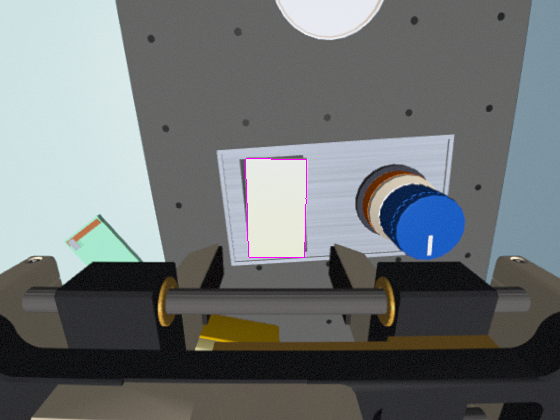

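Sheet 2 is at (603.9,-51.3), -3.6°, so it is aligned. Now glass B.

Call:
drive_tool(
  series=[
    {"translation": [0,-0.2,-0.7],"roll": -6},
    {"translation": [0,-0.5,-1.5],"roll": -12},
    {"translation": [0,-0.8,-2.3],"roll": -18},
    {"translation": [0,-1.1,-3.1],"roll": -24},
    {"translation": [0.1,-1.4,-3.8],"roll": -30},
    {"translation": [0.1,-1.58,-4.3],"roll": -34.8},
    {"translation": [0.1,-1.58,-4.3],"roll": -34.8},
    {"translation": [0.1,-1.58,-4.3],"roll": -34.8},
  ],
  claw=0,
)

```text
time_s: 30.83
tcp_pos: [0.655, -0.2288, 0.1129]
ee_rot: [[-0.003, -0.857, -0.515], [0.001, -0.515, 0.857], [-1.0, 0.002, 0.003]]
contact_force: [0.5, -0.1, 0.2]
finger_gap: 0.0919
```

Call:
drive_tool(
  series=[
    {"translation": [0,0,0],"roll": 0},
    {"translation": [0,0,0],"roll": 0},
    {"translation": [0,0,0],"roll": 0},
    {"translation": [0,0,0],"roll": 0},
    {"translation": [0,0,0],"roll": 0},
    {"translation": [0,0,0],"roll": 0},
    {"translation": [0,0,0],"roll": 0},
    {"translation": [0,0,0],"roll": 0},
  ],
)

```text
time_s: 31.5
tcp_pos: [0.6562, -0.2273, 0.1157]
ee_rot: [[0.0, -0.855, -0.518], [-0.0, -0.518, 0.855], [-1.0, 0.0, -0.0]]
contact_force: [-0.5, -0.4, -0.0]
finger_gap: 0.0916
```

```bash
python3 - <<'E'
from h import *
c=cam('wrist');glasses(c,.006,roi=(180,80,400,262),name='w19m');edges(c,.006,(656,-229),31.2,90,50,rng=6)
plan(656,-229,4,31.2+90)
E
```

```text
[274. 202.] [ 655.8 -230.4   90.4   50.3   31.2]
edge (dist from ctr, dAngle): {'+x': (42.5, -0.3), '-x': (44.0, 0.0), '+y': (24.0, -0.0), '-y': (26.0, -0.0)}
t=31.6 tcp [ 656.2 -227.3  115.6] yaw 121.2 q7 103 F [0.6 0.5 0.3] gap 91.7
  move [ 2.79  0.03 -0.03] roll 0.0 or -180.0 dist mm 112
```

View pics/w19m.png

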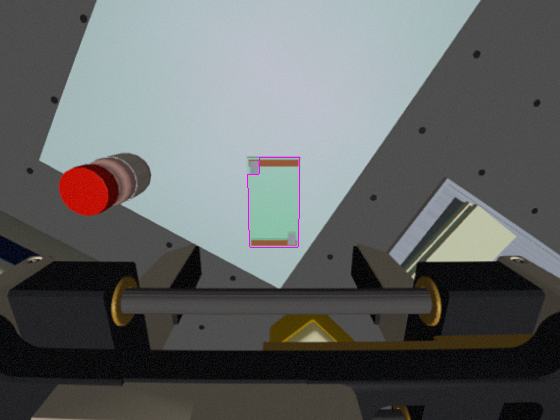

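Call:
drive_tool(
  series=[
    {"translation": [0.7,0.045,-0.055],"roll": 0},
    {"translation": [1.4,0.045,-0.055],"roll": 0},
    {"translation": [2.0,0.045,-0.055],"roll": 0},
    {"translation": [2.4,0.045,-0.055],"roll": 0},
    {"translation": [2.65,0.045,-0.055],"roll": 0},
    {"translation": [2.75,0.045,-0.055],"roll": 0},
    {"translation": [2.79,0.045,-0.055],"roll": 0},
    {"translation": [2.79,0.045,-0.055],"roll": 0},
  ],
)

```text
time_s: 32.22
tcp_pos: [0.6565, -0.2299, 0.0048]
ee_rot: [[0.001, -0.855, -0.518], [0.0, -0.518, 0.855], [-1.0, -0.001, -0.001]]
contact_force: [0.1, 0.4, 0.3]
finger_gap: 0.0919
```

Call:
drive_tool(
  series=[
    {"translation": [0,0,0],"roll": 0},
    {"translation": [0,0,0],"roll": 0},
    {"translation": [0,0,0],"roll": 0},
    {"translation": [0,0,0],"roll": 0},
    {"translation": [0,0,0],"roll": 0},
    {"translation": [0,0,0],"roll": 0},
    {"translation": [0,0,0],"roll": 0},
    {"translation": [0,0,0],"roll": 0},
  ],
  claw=1,
  squeeze=25,
)

```text
time_s: 32.88
tcp_pos: [0.6558, -0.2301, 0.004]
ee_rot: [[0.0, -0.855, -0.518], [-0.0, -0.518, 0.855], [-1.0, -0.0, -0.0]]
contact_force: [-1.0, 0.1, 0.8]
finger_gap: 0.0488
```

Call:
drive_tool(
  series=[
    {"translation": [-0.1,0,0],"roll": 0},
    {"translation": [-0.3,0,0],"roll": 0},
    {"translation": [-0.8,0,0],"roll": 0},
    {"translation": [-1.4,0,0],"roll": 0},
    {"translation": [-2.0,0,0],"roll": 0},
    {"translation": [-2.5,0,0],"roll": 0},
    {"translation": [-2.75,0,0],"roll": 0},
    {"translation": [-2.8,0,0],"roll": 0},
  ],
)

```text
time_s: 33.55
tcp_pos: [0.6574, -0.2301, 0.1198]
ee_rot: [[0.004, -0.855, -0.518], [-0.001, -0.518, 0.855], [-1.0, -0.003, -0.004]]
contact_force: [-0.1, -0.1, -0.3]
finger_gap: 0.0492
```

```bash
python3 - <<'E'
from h import *
c=cam('wrist');save(c,'w20')
s=bot.sense();p=s['tcp_pos'];M=s['ee_rot']
for x in(-.045,.045):
  for y in (-.025,.025): print(proj(c,[p+M@np.array([-.003,x,y])]).round())
plan(604.1,-51.6,110,86.4)
E
```

```text
[[238. 321.]]
[[315. 321.]]
[[231. 186.]]
[[321. 186.]]
t=33.6 tcp [ 656.7 -230.3  118.1] yaw 121.2 q7 103 F [-0.1  0.2 -0.9] gap 48.8
  move [ 0.19 -1.19  4.5 ] roll 34.8 or -145.2 dist mm 186
```

View pics/w20.png

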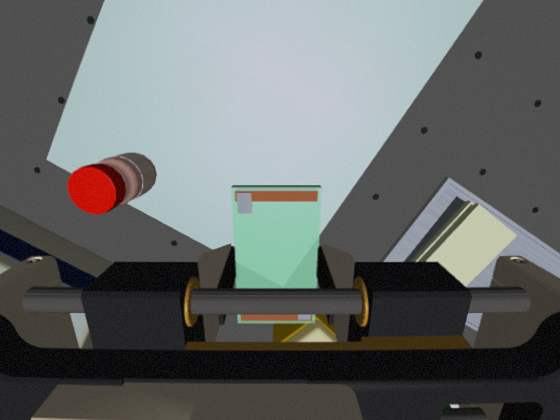

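Call:
drive_tool(
  series=[
    {"translation": [0,-0.1,0.4],"roll": 4},
    {"translation": [0,-0.3,1.1],"roll": 9},
    {"translation": [0,-0.5,1.9],"roll": 15},
    {"translation": [0,-0.7,2.7],"roll": 21},
    {"translation": [0,-0.9,3.4],"roll": 27},
    {"translation": [0,-1.1,4.0],"roll": 33},
    {"translation": [0,-1.19,4.4],"roll": 34.8},
    {"translation": [0,-1.19,4.5],"roll": 34.8},
  ],
)

```text
time_s: 34.27
tcp_pos: [0.6013, -0.0472, 0.1152]
ee_rot: [[-0.002, -0.998, 0.058], [0.001, 0.058, 0.998], [-1.0, 0.002, 0.001]]
contact_force: [-0.1, -0.2, -0.5]
finger_gap: 0.0487
```

Call:
drive_tool(
  series=[
    {"translation": [0,0,0],"roll": 0},
    {"translation": [0.2,0,0],"roll": 0},
    {"translation": [0.6,0,0],"roll": 0},
    {"translation": [1.1,0,0],"roll": 0},
    {"translation": [1.5,0,0],"roll": 0},
    {"translation": [1.7,0,0],"roll": 0},
    {"translation": [1.75,0,0],"roll": 0},
    {"translation": [1.75,0,0],"roll": 0},
  ],
)

```text
time_s: 34.93
tcp_pos: [0.6027, -0.0517, 0.0448]
ee_rot: [[-0.002, -0.998, 0.063], [0.001, 0.063, 0.998], [-1.0, 0.002, 0.001]]
contact_force: [0.3, -0.4, -1.1]
finger_gap: 0.0487
```

```bash
python3 - <<'E'
from h import *
plan(604.1,-51.7,33,86.4)
E
```

```text
t=34.9 tcp [602.7 -51.7  44.8] yaw 86.4 q7 49 F [ 0.3 -0.4 -1.1] gap 48.7
  move [ 0.29 -0.04  0.  ] roll -0.0 or 180.0 dist mm 12
```

Call:
drive_tool(
  series=[
    {"translation": [0,0,0],"roll": 0},
    {"translation": [0.1,0,0],"roll": 0},
    {"translation": [0.25,0,0],"roll": 0},
    {"translation": [0.3,0,0],"roll": 0},
    {"translation": [0.3,0,0],"roll": 0},
    {"translation": [0.3,0,0],"roll": 0},
    {"translation": [0.3,0,0],"roll": 0},
    {"translation": [0.3,0,0],"roll": 0},
  ],
)

```text
time_s: 35.6
tcp_pos: [0.6034, -0.0514, 0.0342]
ee_rot: [[0.0, -0.998, 0.063], [-0.0, 0.063, 0.998], [-1.0, -0.0, -0.0]]
contact_force: [0.4, -0.2, -1.4]
finger_gap: 0.0488
```

```bash
python3 - <<'E'
from h import *
plan(604.1,-51.6,30,86.4)
c=cam('wrist');save(c,'w21')
E
```

```text
t=35.6 tcp [603.4 -51.4  34.2] yaw 86.4 q7 49 F [ 0.4 -0.2 -1.4] gap 48.8
  move [ 0.1  -0.02 -0.  ] roll 0.0 or -180.0 dist mm 4
```

View pics/w21.png

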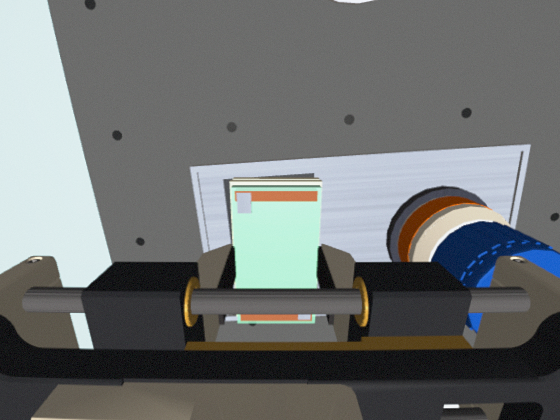

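Call:
drive_tool(
  series=[
    {"translation": [0.03,-0.02,0],"roll": 0},
    {"translation": [0.07,-0.02,0],"roll": 0},
    {"translation": [0.1,-0.02,0],"roll": 0},
    {"translation": [0.11,-0.02,0],"roll": 0},
    {"translation": [0.11,-0.02,0],"roll": 0},
    {"translation": [0.11,-0.02,0],"roll": 0},
    {"translation": [0.11,-0.02,0],"roll": 0},
    {"translation": [0.11,-0.02,0],"roll": 0},
  ],
)

```text
time_s: 36.32
tcp_pos: [0.6041, -0.0516, 0.0299]
ee_rot: [[0.0, -0.998, 0.063], [-0.0, 0.063, 0.998], [-1.0, -0.0, -0.0]]
contact_force: [-2.2, -0.7, 6.5]
finger_gap: 0.0491
```

Call:
drive_tool(
  series=[
    {"translation": [0,0,0],"roll": 0},
    {"translation": [0,0,0],"roll": 0},
    {"translation": [0,0,0],"roll": 0},
    {"translation": [0,0,0],"roll": 0},
    {"translation": [0,0,0],"roll": 0},
    {"translation": [0,0,0],"roll": 0},
    {"translation": [0,0,0],"roll": 0},
    {"translation": [0,0,0],"roll": 0},
  ],
  claw=0.3,
)

```text
time_s: 36.98
tcp_pos: [0.604, -0.0515, 0.0295]
ee_rot: [[-0.0, -0.998, 0.062], [0.0, 0.062, 0.998], [-1.0, 0.0, 0.0]]
contact_force: [0.2, 0.2, 0.4]
finger_gap: 0.0639
```

Call:
drive_tool(
  series=[
    {"translation": [-0.1,0,0],"roll": 0},
    {"translation": [-0.3,0,0],"roll": 0},
    {"translation": [-0.8,0,0],"roll": 0},
    {"translation": [-1.4,0,0],"roll": 0},
    {"translation": [-2.0,0,0],"roll": 0},
    {"translation": [-2.3,0,0],"roll": 0},
    {"translation": [-2.4,0,0],"roll": 0},
    {"translation": [-2.4,0,0],"roll": 0},
  ],
)

```text
time_s: 37.65
tcp_pos: [0.6047, -0.0517, 0.1266]
ee_rot: [[0.002, -0.998, 0.063], [-0.001, 0.063, 0.998], [-1.0, -0.002, -0.001]]
contact_force: [-0.2, -0.3, 0.4]
finger_gap: 0.0646
```

```bash
python3 - <<'E'
from h import *
plan(604.1,-51.6,110,86.4)
c=cam('wrist');save(c,'w22');glasses(c,.032,roi=(230,120,330,262),name='w22m')
k=max(blobs(c,'blue',300),key=cv2.contourArea)
for n in('side','scene'):
    c=cam(n);save(c,n+'2')
    hsv=cv2.cvtColor(c['color'],cv2.COLOR_RGB2HSV)
    for col,z in [('white',.006),('green',.032)]:
        for k in blobs(c,col): 
            r=rect(c,k,z)
            if 300<r[0]<800 and abs(r[1])<200: print(n,col,k.reshape(-1,2).mean(0).round(),r)
E
```

```text
t=37.6 tcp [604.7 -51.7 126.6] yaw 86.4 q7 53 F [-0.2 -0.3  0.4] gap 64.6
  move [0.42 0.02 0.  ] roll 0.0 or -180.0 dist mm 17
[277. 208.] [603.8 -51.2  89.4  49.2  -3.6]
side white [225. 237.] [763.6  89.   84.7  41.2 -76.8]
side white [357. 218.] [413.    5.   86.7  86.6   3.4]
side green [289. 194.] [602.7 -51.4  70.4  50.6  -4.1]
scene white [303. 261.] [725.3 -60.3  94.   44.2  45.6]
scene white [342. 236.] [753.1 109.8  83.9  40.7 -76.6]
scene white [240. 210.] [416.2 -13.9  86.6  62.   -2.9]
scene green [272. 236.] [603.8 -56.3  65.6  46.5  -3.2]
```

View pics/w22m.png

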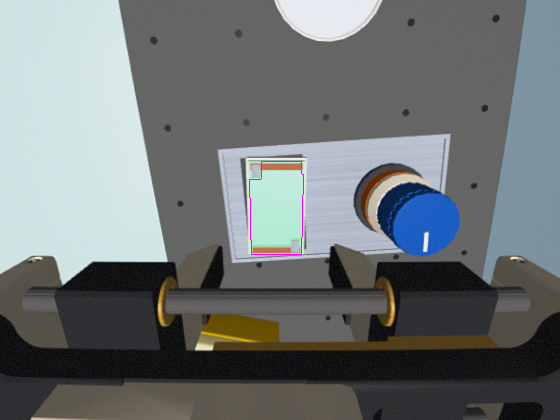

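View pics/scene2.png

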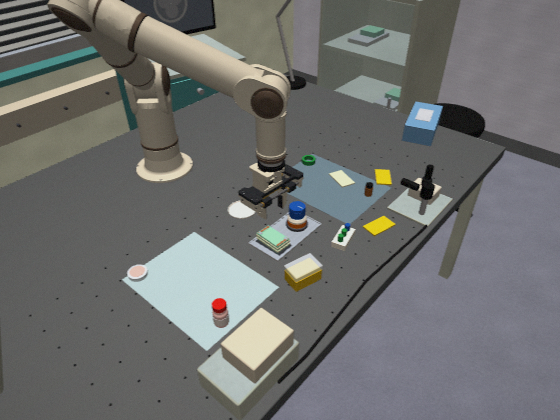

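The stack is complete and square: top glass at (603.8,-51.2), -3.6°. The dish is now at about (414,4). Next, locate the cap from above.

```bash
python3 - <<'E'
from h import *
plan(606.5,62,155,86.4)
E
```

```text
t=37.8 tcp [603.1 -51.9 124.2] yaw 86.4 q7 53 F [ 0.7 -1.  -0.6] gap 64.4
  move [-0.77  0.1   2.85] roll 0.0 or -180.0 dist mm 118
```

Call:
drive_tool(
  series=[
    {"translation": [-0.3,0,0.6],"roll": 0},
    {"translation": [-0.6,0.1,1.3],"roll": 0},
    {"translation": [-0.77,0.1,2.1],"roll": 0},
    {"translation": [-0.77,0.1,2.7],"roll": 0},
    {"translation": [-0.77,0.1,2.85],"roll": 0},
    {"translation": [-0.77,0.1,2.85],"roll": 0},
    {"translation": [-0.77,0.1,2.85],"roll": 0},
    {"translation": [-0.77,0.1,2.85],"roll": 0},
  ],
  claw=0,
)

```text
time_s: 38.47
tcp_pos: [0.6069, 0.0604, 0.1551]
ee_rot: [[-0.002, -0.998, 0.065], [-0.001, 0.065, 0.998], [-1.0, 0.002, -0.001]]
contact_force: [-0.4, -1.0, 0.1]
finger_gap: 0.0917
```

Call:
drive_tool(
  series=[
    {"translation": [0,0,0],"roll": 0},
    {"translation": [0,0,0],"roll": 0},
    {"translation": [0,0,0],"roll": 0},
    {"translation": [0,0,0],"roll": 0},
    {"translation": [0,0,0],"roll": 7},
    {"translation": [0,0,0],"roll": 14},
    {"translation": [0,0,0],"roll": 14},
    {"translation": [0,0,0],"roll": 14},
  ],
)

```text
time_s: 39.13
tcp_pos: [0.6073, 0.0622, 0.1565]
ee_rot: [[0.0, -0.954, 0.299], [-0.001, 0.299, 0.954], [-1.0, -0.001, -0.001]]
contact_force: [0.7, -0.4, 0.3]
finger_gap: 0.0919
```

```bash
python3 - <<'E'
from h import *
plan(606.5,62,155,86.4)
c=cam('wrist');save(c,'w23')
k=max(blobs(c,'blue',300,roi=(150,50,400,262)),key=cv2.contourArea)
P=onz(c,k.reshape(-1,2),.082)[:,:2]*1000
(x,y),r=cv2.minEnclosingCircle(P.astype(np.float32));print(x,y,r)
im=c['color'].copy();cv2.drawContours(im,[k],-1,(255,0,255),1);save(dict(color=im),'w23')
E
```

```text
t=39.1 tcp [607.3  62.2 156.5] yaw 72.6 q7 32 F [ 0.7 -0.4  0.3] gap 91.9
  move [ 0.04  0.02 -0.01] roll -13.8 or 166.2 dist mm 2
603.575927734375 63.057830810546875 28.06808090209961
```

View pics/w23.png

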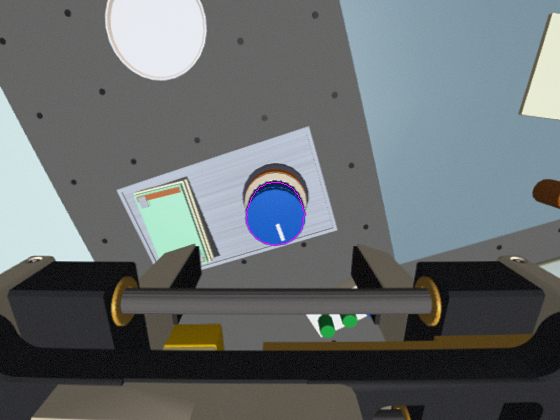

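```bash
python3 - <<'E'
from h import *
c=cam('wrist')
hsv=cv2.cvtColor(c['color'],cv2.COLOR_RGB2HSV)
print(hsv[183:215:2,276])
m=cv2.inRange(hsv,np.array((100,120,140)),np.array((130,255,255)));m[:,:200]=0;m[:,350:]=0;m[262:]=0
m=cv2.morphologyEx(m,cv2.MORPH_CLOSE,np.ones((9,9)));m=cv2.morphologyEx(m,cv2.MORPH_OPEN,np.ones((7,7)))
k=max(cv2.findContours(m,cv2.RETR_EXTERNAL,cv2.CHAIN_APPROX_NONE)[0],key=cv2.contourArea).reshape(-1,2)
print(k.min(0),k.max(0)); P=onz(c,k,.082)[:,:2]*1000
print(cv2.minEnclosingCircle(P.astype(np.float32)),cv2.fitEllipse(P.astype(np.float32)))
print(onz(c,[(275.5,216)],.082)*1000)
E
```

```text
[[108 221  74]
 [110 197  83]
 [108 230  93]
 [108 213 134]
 [108 200 212]
 [108 207 208]
 [108 197 211]
 [108 205 208]
 [108 204 206]
 [108 206 205]
 [109 205 208]
 [109 205 205]
 [108 208 206]
 [109 205 205]
 [108 215 198]
 [108 205 206]]
[246 187] [304 245]
((605.7633056640625, 62.41712188720703), 26.439674377441406) ((606.0565795898438, 62.27104949951172), (49.63412857055664, 51.77101516723633), 73.18441772460938)
[[605.22248296  63.09515694  82.        ]]
```

```bash
python3 - <<'E'
from h import *
plan(606,62.3,54,72.6)
E
```

```text
t=39.2 tcp [607.2  62.4 156.4] yaw 72.6 q7 32 F [ 0.2  0.1 -0.4] gap 91.9
  move [ 2.56  0.03 -0.01] roll -0.0 or 180.0 dist mm 102
```

Call:
drive_tool(
  series=[
    {"translation": [0.4,0.03,-0.01],"roll": 0},
    {"translation": [0.9,0.03,-0.01],"roll": 0},
    {"translation": [1.4,0.03,-0.01],"roll": 0},
    {"translation": [1.9,0.03,-0.01],"roll": 0},
    {"translation": [2.3,0.03,-0.01],"roll": 0},
    {"translation": [2.5,0.03,-0.01],"roll": 0},
    {"translation": [2.56,0.03,-0.01],"roll": 0},
    {"translation": [2.56,0.03,-0.01],"roll": 0},
  ],
)

```text
time_s: 39.9
tcp_pos: [0.6056, 0.0627, 0.0533]
ee_rot: [[-0.001, -0.953, 0.301], [0.0, 0.301, 0.953], [-1.0, 0.001, 0.0]]
contact_force: [0.4, 0.5, 0.6]
finger_gap: 0.0919
```

Call:
drive_tool(
  series=[
    {"translation": [0,0,0],"roll": 0},
    {"translation": [0,0,0],"roll": 0},
    {"translation": [0,0,0],"roll": 0},
    {"translation": [0,0,0],"roll": 0},
    {"translation": [0,0,0],"roll": 0},
    {"translation": [0,0,0],"roll": 0},
    {"translation": [0,0,0],"roll": 0},
    {"translation": [0,0,0],"roll": 0},
  ],
  claw=1,
  squeeze=20,
)

```text
time_s: 40.57
tcp_pos: [0.606, 0.0624, 0.0542]
ee_rot: [[0.0, -0.953, 0.302], [-0.0, 0.302, 0.953], [-1.0, -0.0, -0.0]]
contact_force: [-0.4, -1.0, 1.7]
finger_gap: 0.0511
```

Call:
drive_tool(
  series=[
    {"translation": [-0.003,0,0],"roll": -6},
    {"translation": [-0.006,0,0],"roll": -12},
    {"translation": [-0.009,0,0],"roll": -18},
    {"translation": [-0.012,0,0],"roll": -24},
    {"translation": [-0.015,0,0],"roll": -30},
    {"translation": [-0.018,0,0],"roll": -36},
    {"translation": [-0.021,0,0],"roll": -42},
    {"translation": [-0.023,0,0],"roll": -48},
  ],
)

```text
time_s: 41.23
tcp_pos: [0.6058, 0.0622, 0.0546]
ee_rot: [[-0.0, -0.86, -0.511], [-0.0, -0.511, 0.86], [-1.0, 0.0, -0.0]]
contact_force: [-0.3, -0.3, -0.6]
finger_gap: 0.0511
```

Call:
drive_tool(
  series=[
    {"translation": [-0.003,0,0],"roll": -6},
    {"translation": [-0.006,0,0],"roll": -12},
    {"translation": [-0.009,0,0],"roll": -18},
    {"translation": [-0.012,0,0],"roll": -24},
    {"translation": [-0.015,0,0],"roll": -30},
    {"translation": [-0.018,0,0],"roll": -36},
    {"translation": [-0.021,0,0],"roll": -42},
    {"translation": [-0.023,0,0],"roll": -48},
  ],
)

```text
time_s: 41.9
tcp_pos: [0.606, 0.0621, 0.0555]
ee_rot: [[-0.0, -0.196, -0.981], [-0.0, -0.981, 0.196], [-1.0, 0.0, 0.0]]
contact_force: [-0.0, -1.1, 0.5]
finger_gap: 0.0512
```

```bash
python3 - <<'E'
from h import *
plan(606,62.3,56,72.6);print(bot.sense()['joint_positions'].round(0))
save(cam('wrist'),'w24')
E
```

```text
t=41.9 tcp [606.   62.1  55.5] yaw 168.7 q7 116 F [-0.  -1.1  0.5] gap 51.2
  move [-0.01 -0.   -0.  ] roll -83.9 or 96.1 dist mm 0
[ 38.  61. -72. 101.  62.  69. 116.]
```

View pics/w24.png

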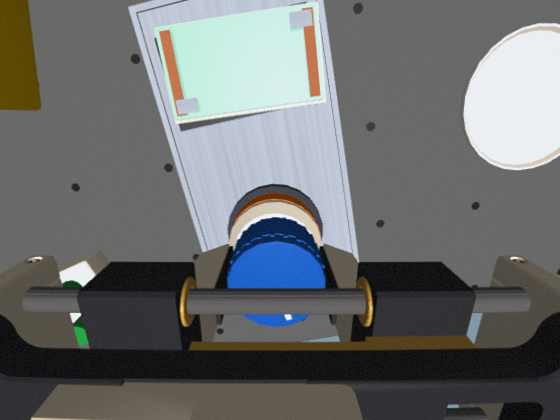

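Call:
drive_tool(
  series=[
    {"translation": [0,0,0],"roll": 0},
    {"translation": [0,0,0],"roll": 0},
    {"translation": [0,0,0],"roll": 0},
    {"translation": [0,0,0],"roll": 6},
    {"translation": [0,0,0],"roll": 13},
    {"translation": [0,0,0],"roll": 20},
    {"translation": [0,0,0],"roll": 27},
    {"translation": [0,0,0],"roll": 34},
  ],
  claw=0.25,
)

```text
time_s: 42.62
tcp_pos: [0.6059, 0.0625, 0.0559]
ee_rot: [[0.0, -0.72, -0.694], [-0.0, -0.694, 0.72], [-1.0, -0.0, -0.0]]
contact_force: [0.1, 0.2, -0.2]
finger_gap: 0.0686
```

Call:
drive_tool(
  series=[
    {"translation": [0,0,0],"roll": 7},
    {"translation": [0,0,0],"roll": 14},
    {"translation": [0,0,0],"roll": 21},
    {"translation": [0,0,0],"roll": 28},
    {"translation": [0,0,0],"roll": 35},
    {"translation": [0,0,0],"roll": 42},
    {"translation": [0,0,0],"roll": 49},
    {"translation": [0,0,0],"roll": 56},
  ],
)

```text
time_s: 43.28
tcp_pos: [0.6059, 0.0626, 0.0561]
ee_rot: [[0.0, -0.978, 0.208], [-0.0, 0.208, 0.978], [-1.0, -0.0, 0.0]]
contact_force: [-0.1, -0.0, 0.3]
finger_gap: 0.0687
```

Call:
drive_tool(
  series=[
    {"translation": [0,0,0],"roll": 7},
    {"translation": [0,0,0],"roll": 14},
    {"translation": [0,0,0],"roll": 21},
    {"translation": [0,0,0],"roll": 28},
    {"translation": [0,0,0],"roll": 35},
    {"translation": [0,0,0],"roll": 42},
    {"translation": [0,0,0],"roll": 49},
    {"translation": [0,0,0],"roll": 56},
  ],
)

```text
time_s: 43.95
tcp_pos: [0.606, 0.0627, 0.0561]
ee_rot: [[0.001, -0.374, 0.927], [0.0, 0.927, 0.374], [-1.0, -0.0, 0.001]]
contact_force: [0.0, 0.1, -1.2]
finger_gap: 0.0687
```

Call:
drive_tool(
  series=[
    {"translation": [0,0,0],"roll": 7},
    {"translation": [0,0,0],"roll": 14},
    {"translation": [0,0,0],"roll": 21},
    {"translation": [0,0,0],"roll": 28},
    {"translation": [0,0,0],"roll": 35},
    {"translation": [0,0,0],"roll": 42},
    {"translation": [0,0,0],"roll": 49},
    {"translation": [0,0,0],"roll": 56},
  ],
)

```text
time_s: 44.62
tcp_pos: [0.6059, 0.0628, 0.0561]
ee_rot: [[0.001, 0.559, 0.829], [0.0, 0.829, -0.559], [-1.0, 0.001, 0.0]]
contact_force: [0.4, -0.3, 0.1]
finger_gap: 0.0691
```

Call:
drive_tool(
  series=[
    {"translation": [0,0,0],"roll": 7},
    {"translation": [0,0,0],"roll": 14},
    {"translation": [0,0,0],"roll": 21},
    {"translation": [0,0,0],"roll": 28},
    {"translation": [0,0,0],"roll": 35},
    {"translation": [0,0,0],"roll": 42},
    {"translation": [0,0,0],"roll": 49},
    {"translation": [0,0,0],"roll": 56},
  ],
)

```text
time_s: 45.28
tcp_pos: [0.6059, 0.063, 0.0561]
ee_rot: [[0.001, 1.0, -0.0], [0.0, -0.0, -1.0], [-1.0, 0.001, -0.0]]
contact_force: [-0.2, 0.0, -0.1]
finger_gap: 0.0687
```

```bash
python3 - <<'E'
from h import *
plan(606,62.3,55.5,72.6);print(bot.sense()['joint_positions'].round(0))
E
```

```text
t=45.3 tcp [605.9  63.   56.1] yaw -90.0 q7 -114 F [-0.2  0.  -0.1] gap 68.7
  move [0.02 0.   0.02] roll 17.4 or -162.6 dist mm 1
[   9.   37.  -23.  102.   19.   46. -114.]
```

Call:
drive_tool(
  series=[
    {"translation": [0.01,0,0.02],"roll": 7},
    {"translation": [0.01,0,0.02],"roll": 14},
    {"translation": [0.01,0,0.02],"roll": 21},
    {"translation": [0.01,0,0.02],"roll": 24},
    {"translation": [0.01,0,0.02],"roll": 24},
    {"translation": [0.01,0,0.02],"roll": 24},
    {"translation": [0.01,0,0.02],"roll": 24},
    {"translation": [0.01,0,0.02],"roll": 24},
  ],
)

```text
time_s: 45.95
tcp_pos: [0.6059, 0.0618, 0.0554]
ee_rot: [[0.0, 0.917, -0.399], [0.0, -0.399, -0.917], [-1.0, 0.0, -0.0]]
contact_force: [0.1, 0.1, 0.1]
finger_gap: 0.0688
```

Call:
drive_tool(
  series=[
    {"translation": [0,0,0],"roll": 0},
    {"translation": [0,0,0],"roll": 0},
    {"translation": [0,0,0],"roll": 0},
    {"translation": [0,0,0],"roll": 0},
    {"translation": [0,0,0],"roll": 0},
    {"translation": [0,0,0],"roll": 0},
    {"translation": [0,0,0],"roll": 0},
    {"translation": [0,0,0],"roll": 0},
  ],
  claw=1,
)

```text
time_s: 46.62
tcp_pos: [0.6059, 0.0617, 0.0554]
ee_rot: [[0.0, 0.916, -0.4], [-0.0, -0.4, -0.916], [-1.0, 0.0, -0.0]]
contact_force: [0.5, 0.0, -0.3]
finger_gap: 0.0514
```

```bash
python3 - <<'E'
from h import *
plan(606,62.3,55.5,72.6);print(bot.sense()['joint_positions'].round(0))
save(cam('wrist'),'w25')
E
```

```text
t=46.6 tcp [605.9  61.7  55.4] yaw -113.6 q7 -134 F [ 0.5  0.  -0.3] gap 51.4
  move [-0.   -0.   -0.02] roll -6.2 or 173.8 dist mm 1
[   5.   36.  -17.  102.   15.   45. -134.]
```

View pics/w25.png

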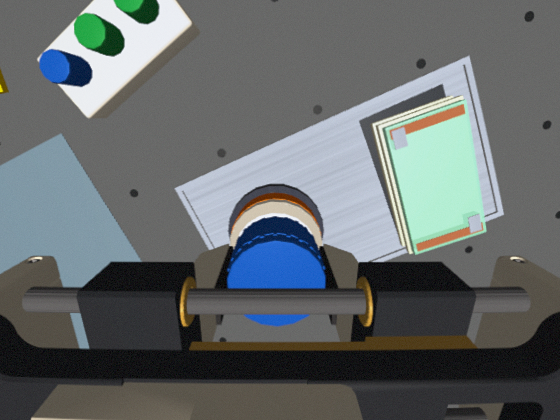

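Call:
drive_tool(
  series=[
    {"translation": [-0.003,0,0],"roll": -7},
    {"translation": [-0.007,0,0],"roll": -14},
    {"translation": [-0.01,0,0],"roll": -21},
    {"translation": [-0.014,0,0],"roll": -28},
    {"translation": [-0.017,0,0],"roll": -35},
    {"translation": [-0.02,0,0],"roll": -42},
    {"translation": [-0.024,0,0],"roll": -49},
    {"translation": [-0.027,0,0],"roll": -56},
  ],
)

```text
time_s: 47.33
tcp_pos: [0.606, 0.0615, 0.0565]
ee_rot: [[0.0, 0.841, 0.541], [-0.0, 0.541, -0.841], [-1.0, 0.0, 0.0]]
contact_force: [-0.1, 0.3, -0.2]
finger_gap: 0.0516
```

Call:
drive_tool(
  series=[
    {"translation": [-0.003,0,0],"roll": -7},
    {"translation": [-0.007,0,0],"roll": -14},
    {"translation": [-0.01,0,0],"roll": -21},
    {"translation": [-0.014,0,0],"roll": -28},
    {"translation": [-0.017,0,0],"roll": -35},
    {"translation": [-0.02,0,0],"roll": -42},
    {"translation": [-0.024,0,0],"roll": -49},
    {"translation": [-0.027,0,0],"roll": -56},
  ],
)

```text
time_s: 48.0
tcp_pos: [0.6061, 0.0612, 0.0576]
ee_rot: [[0.0, 0.022, 1.0], [-0.001, 1.0, -0.022], [-1.0, -0.001, 0.0]]
contact_force: [1.2, 0.1, 0.6]
finger_gap: 0.0515
```

Call:
drive_tool(
  series=[
    {"translation": [-0.003,0,0],"roll": -7},
    {"translation": [-0.007,0,0],"roll": -14},
    {"translation": [-0.01,0,0],"roll": -21},
    {"translation": [-0.014,0,0],"roll": -28},
    {"translation": [-0.017,0,0],"roll": -35},
    {"translation": [-0.02,0,0],"roll": -42},
    {"translation": [-0.024,0,0],"roll": -49},
    {"translation": [-0.027,0,0],"roll": -56},
  ],
)

```text
time_s: 48.67
tcp_pos: [0.6063, 0.0612, 0.0587]
ee_rot: [[0.001, -0.816, 0.577], [-0.0, 0.577, 0.816], [-1.0, -0.001, -0.0]]
contact_force: [0.6, 0.7, 0.3]
finger_gap: 0.0517
```

Call:
drive_tool(
  series=[
    {"translation": [-0.003,0,0],"roll": -7},
    {"translation": [-0.007,0,0],"roll": -14},
    {"translation": [-0.01,0,0],"roll": -21},
    {"translation": [-0.014,0,0],"roll": -28},
    {"translation": [-0.017,0,0],"roll": -35},
    {"translation": [-0.02,0,0],"roll": -42},
    {"translation": [-0.024,0,0],"roll": -49},
    {"translation": [-0.027,0,0],"roll": -56},
  ],
)

```text
time_s: 49.33
tcp_pos: [0.6064, 0.0614, 0.0598]
ee_rot: [[0.001, -0.935, -0.354], [-0.0, -0.354, 0.935], [-1.0, -0.001, -0.0]]
contact_force: [-0.3, 0.2, -0.0]
finger_gap: 0.0512
```

Call:
drive_tool(
  series=[
    {"translation": [-0.003,0,0],"roll": -7},
    {"translation": [-0.007,0,0],"roll": -14},
    {"translation": [-0.01,0,0],"roll": -21},
    {"translation": [-0.014,0,0],"roll": -28},
    {"translation": [-0.017,0,0],"roll": -35},
    {"translation": [-0.02,0,0],"roll": -42},
    {"translation": [-0.024,0,0],"roll": -49},
    {"translation": [-0.027,0,0],"roll": -56},
  ],
)

```text
time_s: 50.0
tcp_pos: [0.6062, 0.0614, 0.0608]
ee_rot: [[0.0, -0.23, -0.973], [-0.0, -0.973, 0.23], [-1.0, 0.0, -0.0]]
contact_force: [-0.1, 0.9, 1.7]
finger_gap: 0.0511
```

```bash
python3 - <<'E'
from h import *
plan(606,62.3,61,72.6);print(bot.sense()['joint_positions'].round(0))
save(cam('wrist'),'w26')
E
```

```text
t=50.0 tcp [606.2  61.4  60.8] yaw 166.7 q7 114 F [-0.1  0.9  1.7] gap 51.1
  move [-0.01 -0.02  0.01] roll -85.9 or 94.1 dist mm 1
[ 38.  61. -73. 101.  62.  70. 114.]
```

View pics/w26.png

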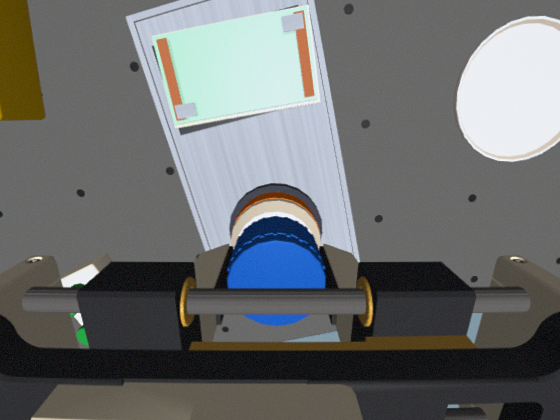

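Call:
drive_tool(
  series=[
    {"translation": [0,0,0],"roll": 0},
    {"translation": [0,0,0],"roll": 0},
    {"translation": [0,0,0],"roll": 0},
    {"translation": [0,0,0],"roll": 6},
    {"translation": [0,0,0],"roll": 13},
    {"translation": [0,0,0],"roll": 20},
    {"translation": [0,0,0],"roll": 27},
    {"translation": [0,0,0],"roll": 34},
  ],
  claw=0.25,
)

```text
time_s: 50.72
tcp_pos: [0.6059, 0.0615, 0.0608]
ee_rot: [[0.0, -0.744, -0.668], [-0.0, -0.668, 0.744], [-1.0, 0.0, -0.0]]
contact_force: [0.1, -0.3, 0.5]
finger_gap: 0.0691
```

Call:
drive_tool(
  series=[
    {"translation": [0,0,0],"roll": 7},
    {"translation": [0,0,0],"roll": 14},
    {"translation": [0,0,0],"roll": 21},
    {"translation": [0,0,0],"roll": 28},
    {"translation": [0,0,0],"roll": 35},
    {"translation": [0,0,0],"roll": 42},
    {"translation": [0,0,0],"roll": 49},
    {"translation": [0,0,0],"roll": 56},
  ],
)

```text
time_s: 51.38
tcp_pos: [0.6059, 0.0615, 0.0609]
ee_rot: [[0.0, -0.97, 0.243], [-0.0, 0.243, 0.97], [-1.0, -0.0, -0.0]]
contact_force: [-0.2, 1.0, 0.4]
finger_gap: 0.069
```

Call:
drive_tool(
  series=[
    {"translation": [0,0,0],"roll": 7},
    {"translation": [0,0,0],"roll": 14},
    {"translation": [0,0,0],"roll": 21},
    {"translation": [0,0,0],"roll": 28},
    {"translation": [0,0,0],"roll": 35},
    {"translation": [0,0,0],"roll": 42},
    {"translation": [0,0,0],"roll": 49},
    {"translation": [0,0,0],"roll": 56},
  ],
)

```text
time_s: 52.05
tcp_pos: [0.6059, 0.0616, 0.061]
ee_rot: [[0.0, -0.341, 0.94], [-0.0, 0.94, 0.341], [-1.0, -0.0, 0.0]]
contact_force: [0.4, -0.2, 0.1]
finger_gap: 0.0691
```

Call:
drive_tool(
  series=[
    {"translation": [0,0,0],"roll": 7},
    {"translation": [0,0,0],"roll": 14},
    {"translation": [0,0,0],"roll": 21},
    {"translation": [0,0,0],"roll": 28},
    {"translation": [0,0,0],"roll": 35},
    {"translation": [0,0,0],"roll": 42},
    {"translation": [0,0,0],"roll": 49},
    {"translation": [0,0,0],"roll": 56},
  ],
)

```text
time_s: 52.72
tcp_pos: [0.6059, 0.0617, 0.061]
ee_rot: [[0.0, 0.588, 0.809], [-0.0, 0.809, -0.588], [-1.0, 0.0, 0.0]]
contact_force: [0.6, 0.4, 0.1]
finger_gap: 0.0685
```

Call:
drive_tool(
  series=[
    {"translation": [0,0,0],"roll": 7},
    {"translation": [0,0,0],"roll": 14},
    {"translation": [0,0,0],"roll": 21},
    {"translation": [0,0,0],"roll": 28},
    {"translation": [0,0,0],"roll": 35},
    {"translation": [0,0,0],"roll": 42},
    {"translation": [0,0,0],"roll": 49},
    {"translation": [0,0,0],"roll": 56},
  ],
)

```text
time_s: 53.38
tcp_pos: [0.6059, 0.0618, 0.0611]
ee_rot: [[0.001, 0.999, -0.036], [0.0, -0.036, -0.999], [-1.0, 0.001, -0.0]]
contact_force: [-0.7, -0.1, -1.0]
finger_gap: 0.0685
```

Call:
drive_tool(
  series=[
    {"translation": [0,0,0],"roll": 7},
    {"translation": [0,0,0],"roll": 14},
    {"translation": [0,0,0],"roll": 21},
    {"translation": [0,0,0],"roll": 22},
    {"translation": [0,0,0],"roll": 22},
    {"translation": [0,0,0],"roll": 22},
    {"translation": [0,0,0],"roll": 22},
    {"translation": [0,0,0],"roll": 22},
  ],
)

```text
time_s: 54.05
tcp_pos: [0.6059, 0.0617, 0.0607]
ee_rot: [[-0.0, 0.917, -0.399], [0.0, -0.399, -0.917], [-1.0, -0.0, -0.0]]
contact_force: [-0.4, 0.0, -0.1]
finger_gap: 0.0688
```

```bash
python3 - <<'E'
from h import *
plan(606,62.0,61,-113);print(bot.sense()['joint_positions'].round(0))
E
```

```text
t=54.0 tcp [605.9  61.7  60.7] yaw -113.5 q7 -134 F [-0.4  0.  -0.1] gap 68.8
  move [-0.01 -0.   -0.01] roll -0.5 or 179.5 dist mm 0
[   6.   36.  -19.  102.   15.   45. -134.]
```

Call:
drive_tool(
  series=[
    {"translation": [0,0,0],"roll": 0},
    {"translation": [0,0,0],"roll": 0},
    {"translation": [0,0,0],"roll": 0},
    {"translation": [0,0,0],"roll": 0},
    {"translation": [0,0,0],"roll": 0},
    {"translation": [0,0,0],"roll": 0},
    {"translation": [0,0,0],"roll": 0},
    {"translation": [0,0,0],"roll": 0},
  ],
  claw=1,
)

```text
time_s: 54.72
tcp_pos: [0.6059, 0.0617, 0.0608]
ee_rot: [[0.0, 0.916, -0.4], [-0.0, -0.4, -0.916], [-1.0, 0.0, 0.0]]
contact_force: [0.4, -0.6, -0.4]
finger_gap: 0.0518
```

Call:
drive_tool(
  series=[
    {"translation": [-0.003,0,0],"roll": -7},
    {"translation": [-0.007,0,0],"roll": -14},
    {"translation": [-0.01,0,0],"roll": -21},
    {"translation": [-0.014,0,0],"roll": -28},
    {"translation": [-0.017,0,0],"roll": -35},
    {"translation": [-0.02,0,0],"roll": -42},
    {"translation": [-0.024,0,0],"roll": -49},
    {"translation": [-0.027,0,0],"roll": -56},
  ],
)

```text
time_s: 55.38
tcp_pos: [0.6059, 0.0615, 0.0619]
ee_rot: [[0.0, 0.841, 0.541], [-0.0, 0.541, -0.841], [-1.0, -0.0, 0.0]]
contact_force: [0.7, 0.3, -0.3]
finger_gap: 0.0519
```

Call:
drive_tool(
  series=[
    {"translation": [-0.003,0,0],"roll": -7},
    {"translation": [-0.007,0,0],"roll": -14},
    {"translation": [-0.01,0,0],"roll": -21},
    {"translation": [-0.014,0,0],"roll": -28},
    {"translation": [-0.017,0,0],"roll": -35},
    {"translation": [-0.02,0,0],"roll": -42},
    {"translation": [-0.024,0,0],"roll": -49},
    {"translation": [-0.027,0,0],"roll": -56},
  ],
)

```text
time_s: 56.05
tcp_pos: [0.606, 0.0613, 0.063]
ee_rot: [[0.0, 0.022, 1.0], [-0.0, 1.0, -0.022], [-1.0, -0.0, 0.0]]
contact_force: [-0.0, -0.0, -1.3]
finger_gap: 0.0518
```

Call:
drive_tool(
  series=[
    {"translation": [-0.003,0,0],"roll": -7},
    {"translation": [-0.007,0,0],"roll": -14},
    {"translation": [-0.01,0,0],"roll": -21},
    {"translation": [-0.014,0,0],"roll": -28},
    {"translation": [-0.017,0,0],"roll": -35},
    {"translation": [-0.02,0,0],"roll": -42},
    {"translation": [-0.024,0,0],"roll": -49},
    {"translation": [-0.027,0,0],"roll": -56},
  ],
)

```text
time_s: 56.72
tcp_pos: [0.6061, 0.0612, 0.0641]
ee_rot: [[0.0, -0.816, 0.577], [-0.001, 0.577, 0.816], [-1.0, -0.001, -0.0]]
contact_force: [-0.4, -0.8, 0.1]
finger_gap: 0.0518
```

Call:
drive_tool(
  series=[
    {"translation": [-0.003,0,0],"roll": -7},
    {"translation": [-0.007,0,0],"roll": -14},
    {"translation": [-0.01,0,0],"roll": -21},
    {"translation": [-0.014,0,0],"roll": -28},
    {"translation": [-0.017,0,0],"roll": -35},
    {"translation": [-0.02,0,0],"roll": -42},
    {"translation": [-0.024,0,0],"roll": -49},
    {"translation": [-0.027,0,0],"roll": -56},
  ],
)

```text
time_s: 57.38
tcp_pos: [0.6063, 0.0612, 0.0651]
ee_rot: [[0.0, -0.935, -0.354], [-0.0, -0.354, 0.935], [-1.0, -0.0, -0.001]]
contact_force: [0.0, 0.3, 0.9]
finger_gap: 0.052
```

Call:
drive_tool(
  series=[
    {"translation": [-0.003,0,0],"roll": -7},
    {"translation": [-0.007,0,0],"roll": -14},
    {"translation": [-0.01,0,0],"roll": -21},
    {"translation": [-0.014,0,0],"roll": -28},
    {"translation": [-0.017,0,0],"roll": -35},
    {"translation": [-0.02,0,0],"roll": -42},
    {"translation": [-0.024,0,0],"roll": -49},
    {"translation": [-0.027,0,0],"roll": -56},
  ],
)

```text
time_s: 58.05
tcp_pos: [0.6064, 0.0612, 0.0662]
ee_rot: [[0.001, -0.23, -0.973], [-0.0, -0.973, 0.23], [-1.0, 0.0, -0.001]]
contact_force: [0.1, 0.4, 1.6]
finger_gap: 0.0517
```

```bash
python3 - <<'E'
from h import *
plan(606,62.0,66.5,72.6);print(bot.sense()['joint_positions'].round(0))
save(cam('wrist'),'w27')
E
```

```text
t=58.0 tcp [606.4  61.2  66.2] yaw 166.7 q7 114 F [0.1 0.4 1.6] gap 51.7
  move [-0.01 -0.02  0.01] roll -85.9 or 94.1 dist mm 1
[ 39.  61. -74. 100.  62.  71. 114.]
```

View pics/w27.png

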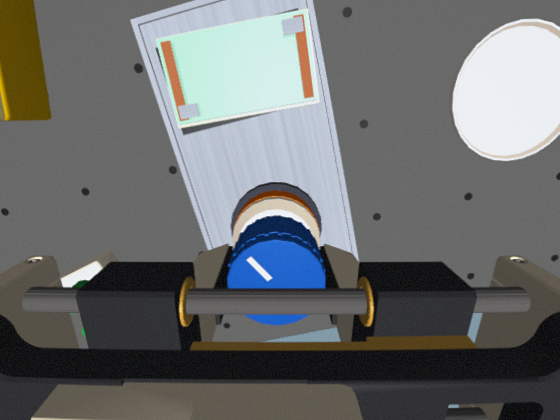

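Call:
drive_tool(
  series=[
    {"translation": [0,0,0],"roll": 0},
    {"translation": [0,0,0],"roll": 0},
    {"translation": [0,0,0],"roll": 0},
    {"translation": [0,0,0],"roll": 6},
    {"translation": [0,0,0],"roll": 13},
    {"translation": [0,0,0],"roll": 20},
    {"translation": [0,0,0],"roll": 27},
    {"translation": [0,0,0],"roll": 34},
  ],
  claw=0.25,
)

```text
time_s: 58.77
tcp_pos: [0.6059, 0.0616, 0.0662]
ee_rot: [[0.0, -0.744, -0.668], [-0.0, -0.668, 0.744], [-1.0, 0.0, -0.0]]
contact_force: [0.1, 0.1, 0.1]
finger_gap: 0.0692
```

Call:
drive_tool(
  series=[
    {"translation": [0,0,0],"roll": 7},
    {"translation": [0,0,0],"roll": 14},
    {"translation": [0,0,0],"roll": 21},
    {"translation": [0,0,0],"roll": 28},
    {"translation": [0,0,0],"roll": 35},
    {"translation": [0,0,0],"roll": 42},
    {"translation": [0,0,0],"roll": 49},
    {"translation": [0,0,0],"roll": 56},
  ],
)

```text
time_s: 59.43
tcp_pos: [0.6059, 0.0616, 0.0663]
ee_rot: [[0.0, -0.97, 0.243], [-0.0, 0.243, 0.97], [-1.0, -0.0, -0.0]]
contact_force: [0.1, -0.4, -0.2]
finger_gap: 0.069
```

Call:
drive_tool(
  series=[
    {"translation": [0,0,0],"roll": 7},
    {"translation": [0,0,0],"roll": 14},
    {"translation": [0,0,0],"roll": 21},
    {"translation": [0,0,0],"roll": 28},
    {"translation": [0,0,0],"roll": 35},
    {"translation": [0,0,0],"roll": 42},
    {"translation": [0,0,0],"roll": 49},
    {"translation": [0,0,0],"roll": 56},
  ],
)

```text
time_s: 60.1
tcp_pos: [0.6059, 0.0617, 0.0664]
ee_rot: [[0.0, -0.341, 0.94], [-0.0, 0.94, 0.341], [-1.0, -0.0, 0.0]]
contact_force: [0.4, -0.4, -1.1]
finger_gap: 0.069
```

Call:
drive_tool(
  series=[
    {"translation": [0,0,0],"roll": 7},
    {"translation": [0,0,0],"roll": 14},
    {"translation": [0,0,0],"roll": 21},
    {"translation": [0,0,0],"roll": 28},
    {"translation": [0,0,0],"roll": 35},
    {"translation": [0,0,0],"roll": 42},
    {"translation": [0,0,0],"roll": 49},
    {"translation": [0,0,0],"roll": 56},
  ],
)

```text
time_s: 60.77
tcp_pos: [0.6059, 0.0619, 0.0664]
ee_rot: [[0.0, 0.588, 0.809], [0.0, 0.809, -0.588], [-1.0, 0.0, 0.0]]
contact_force: [-0.5, 0.2, 0.6]
finger_gap: 0.0688
```

Call:
drive_tool(
  series=[
    {"translation": [0,0,0],"roll": 7},
    {"translation": [0,0,0],"roll": 14},
    {"translation": [0,0,0],"roll": 21},
    {"translation": [0,0,0],"roll": 22},
    {"translation": [0,0,0],"roll": 22},
    {"translation": [0,0,0],"roll": 22},
    {"translation": [0,0,0],"roll": 22},
    {"translation": [0,0,0],"roll": 22},
  ],
)

```text
time_s: 61.43
tcp_pos: [0.6059, 0.0617, 0.0661]
ee_rot: [[-0.0, 0.844, 0.537], [0.0, 0.537, -0.844], [-1.0, 0.0, -0.0]]
contact_force: [-0.8, 0.4, 0.2]
finger_gap: 0.0688
```

Call:
drive_tool(
  series=[
    {"translation": [0,0,0],"roll": 0},
    {"translation": [0,0,0],"roll": 0},
    {"translation": [0,0,0],"roll": 0},
    {"translation": [0,0,0],"roll": 0},
    {"translation": [0,0,0],"roll": 0},
    {"translation": [0,0,0],"roll": 0},
    {"translation": [0,0,0],"roll": 0},
    {"translation": [0,0,0],"roll": 0},
  ],
  claw=1,
)

```text
time_s: 62.1
tcp_pos: [0.6058, 0.0616, 0.0661]
ee_rot: [[-0.0, 0.844, 0.536], [-0.0, 0.536, -0.844], [-1.0, -0.0, -0.0]]
contact_force: [0.9, 0.9, -0.2]
finger_gap: 0.0516
```

Call:
drive_tool(
  series=[
    {"translation": [-0.003,0,0],"roll": -7},
    {"translation": [-0.007,0,0],"roll": -14},
    {"translation": [-0.01,0,0],"roll": -21},
    {"translation": [-0.014,0,0],"roll": -28},
    {"translation": [-0.017,0,0],"roll": -35},
    {"translation": [-0.02,0,0],"roll": -42},
    {"translation": [-0.024,0,0],"roll": -49},
    {"translation": [-0.027,0,0],"roll": -56},
  ],
)

```text
time_s: 62.77
tcp_pos: [0.6059, 0.0615, 0.0673]
ee_rot: [[0.0, 0.022, 1.0], [-0.0, 1.0, -0.022], [-1.0, -0.0, 0.0]]
contact_force: [-1.1, 0.1, 1.1]
finger_gap: 0.0517
```

Call:
drive_tool(
  series=[
    {"translation": [-0.003,0,0],"roll": -7},
    {"translation": [-0.007,0,0],"roll": -14},
    {"translation": [-0.01,0,0],"roll": -21},
    {"translation": [-0.014,0,0],"roll": -28},
    {"translation": [-0.017,0,0],"roll": -35},
    {"translation": [-0.02,0,0],"roll": -42},
    {"translation": [-0.024,0,0],"roll": -49},
    {"translation": [-0.027,0,0],"roll": -56},
  ],
)

```text
time_s: 63.43
tcp_pos: [0.6061, 0.0612, 0.0684]
ee_rot: [[0.0, -0.816, 0.577], [-0.001, 0.577, 0.816], [-1.0, -0.001, -0.0]]
contact_force: [-0.5, 0.5, -0.1]
finger_gap: 0.0519
```

Call:
drive_tool(
  series=[
    {"translation": [-0.003,0,0],"roll": -7},
    {"translation": [-0.007,0,0],"roll": -14},
    {"translation": [-0.01,0,0],"roll": -21},
    {"translation": [-0.014,0,0],"roll": -28},
    {"translation": [-0.017,0,0],"roll": -35},
    {"translation": [-0.02,0,0],"roll": -42},
    {"translation": [-0.024,0,0],"roll": -49},
    {"translation": [-0.027,0,0],"roll": -56},
  ],
)

```text
time_s: 64.1
tcp_pos: [0.6064, 0.061, 0.0696]
ee_rot: [[0.001, -0.935, -0.354], [-0.001, -0.354, 0.935], [-1.0, -0.0, -0.001]]
contact_force: [0.9, -0.6, 1.1]
finger_gap: 0.0512
```

Call:
drive_tool(
  series=[
    {"translation": [-0.003,0,0],"roll": -7},
    {"translation": [-0.007,0,0],"roll": -14},
    {"translation": [-0.01,0,0],"roll": -21},
    {"translation": [-0.014,0,0],"roll": -28},
    {"translation": [-0.017,0,0],"roll": -35},
    {"translation": [-0.02,0,0],"roll": -42},
    {"translation": [-0.024,0,0],"roll": -49},
    {"translation": [-0.027,0,0],"roll": -56},
  ],
)

```text
time_s: 64.77
tcp_pos: [0.6066, 0.0612, 0.0707]
ee_rot: [[0.001, -0.23, -0.973], [-0.0, -0.973, 0.23], [-1.0, 0.0, -0.001]]
contact_force: [0.8, -0.5, 0.6]
finger_gap: 0.0516
```

```bash
python3 - <<'E'
from h import *
plan(606,62.0,66.5,72.6);print(bot.sense()['joint_positions'].round(0))
save(cam('wrist'),'w28')
E
```

```text
t=64.8 tcp [606.6  61.2  70.7] yaw 166.7 q7 114 F [ 0.8 -0.5  0.6] gap 51.6
  move [ 0.1  -0.02  0.02] roll -85.9 or 94.1 dist mm 4
[ 39.  61. -75. 100.  63.  72. 114.]
```

View pics/w28.png

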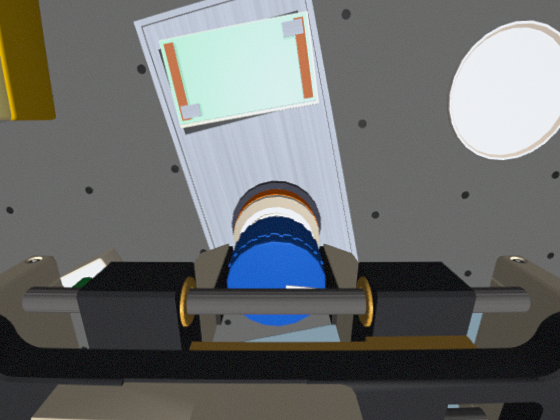

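Call:
drive_tool(
  series=[
    {"translation": [-0.03,0,0],"roll": 0},
    {"translation": [-0.06,0,0],"roll": 0},
    {"translation": [-0.1,0,0],"roll": 0},
    {"translation": [-0.13,0,0],"roll": 0},
    {"translation": [-0.16,0,0],"roll": 0},
    {"translation": [-0.2,0,0],"roll": 0},
    {"translation": [-0.2,0,0],"roll": 0},
    {"translation": [-0.2,0,0],"roll": 0},
  ],
)

```text
time_s: 65.48
tcp_pos: [0.606, 0.0617, 0.0787]
ee_rot: [[0.0, -0.235, -0.972], [-0.0, -0.972, 0.235], [-1.0, 0.0, -0.0]]
contact_force: [-0.3, 0.3, -0.2]
finger_gap: 0.0513
```

Call:
drive_tool(
  series=[
    {"translation": [-0.1,0,0],"roll": 0},
    {"translation": [-0.3,0,0],"roll": 0},
    {"translation": [-0.6,0,0],"roll": 0},
    {"translation": [-0.9,0,0],"roll": 0},
    {"translation": [-1.1,0,0],"roll": 0},
    {"translation": [-1.3,0,0],"roll": 0},
    {"translation": [-1.3,0,0],"roll": 0},
    {"translation": [-1.3,0,0],"roll": 0},
  ],
)

```text
time_s: 66.15
tcp_pos: [0.6062, 0.0616, 0.1312]
ee_rot: [[0.001, -0.235, -0.972], [-0.0, -0.972, 0.235], [-1.0, -0.0, -0.001]]
contact_force: [-0.1, -0.2, -0.3]
finger_gap: 0.0516
```

```bash
cat >> h.py <<'E'
def circ(c,z,roi,thr=175,name=None):
    hsv=cv2.cvtColor(c['color'],cv2.COLOR_RGB2HSV)
    m=cv2.inRange(hsv,np.array((0,0,thr)),np.array((180,40,255)))
    k=np.zeros_like(m);k[roi[1]:roi[3],roi[0]:roi[2]]=255;m&=k
    m=cv2.morphologyEx(m,cv2.MORPH_CLOSE,np.ones((5,5)))
    k=max(cv2.findContours(m,cv2.RETR_EXTERNAL,cv2.CHAIN_APPROX_NONE)[0],key=cv2.contourArea)
    P=onz(c,k.reshape(-1,2),z)[:,:2]*1000
    print('px',k.reshape(-1,2).min(0),k.reshape(-1,2).max(0),'circ',cv2.minEnclosingCircle(P.astype(np.float32)),'ell',cv2.fitEllipse(P.astype(np.float32)))
E
python3 - <<'E'
from h import *
plan(414,4,130,166.7)
c=cam('wrist');save(c,'w29');circ(c,.006,(400,0,560,200))
c=cam('side');save(c,'side3');circ(c,.006,(310,170,400,260));
E
```

```text
t=66.2 tcp [606.2  61.6 131.2] yaw 166.4 q7 116 F [-0.1 -0.2 -0.3] gap 51.6
  move [0.02 2.53 4.33] roll -0.3 or 179.7 dist mm 201
px [412  40] [513 149] circ ((414.531982421875, 3.819143295288086), 48.38191223144531) ell ((414.6416931152344, 3.8104968070983887), (95.1944580078125, 95.58684539794922), 5.9959869384765625)
px [340 205] [374 230] circ ((413.23895263671875, 2.8041677474975586), 47.63246154785156) ell ((412.7508850097656, 2.8614044189453125), (91.47901916503906, 92.5469970703125), 99.36226654052734)
```

View pics/w29.png

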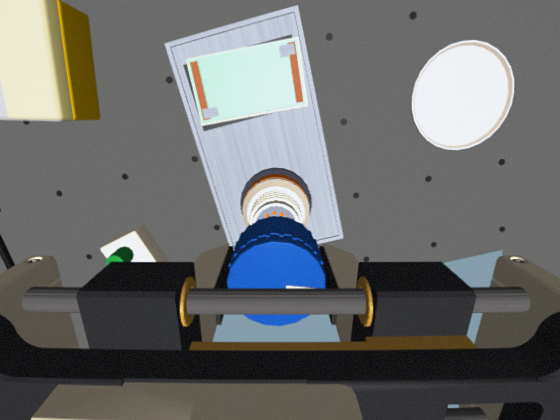

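View pics/side3.png

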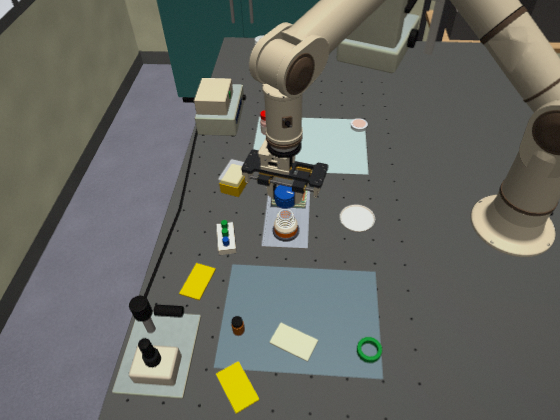

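Call:
drive_tool(
  series=[
    {"translation": [0,0.2,0.3],"roll": 5},
    {"translation": [0,0.5,0.9],"roll": 12},
    {"translation": [0,0.9,1.6],"roll": 19},
    {"translation": [0,1.3,2.3],"roll": 26},
    {"translation": [0,1.7,3.0],"roll": 33},
    {"translation": [0,2.1,3.6],"roll": 40},
    {"translation": [0,2.4,4.1],"roll": 47},
    {"translation": [0,2.53,4.3],"roll": 54},
  ],
)

```text
time_s: 66.92
tcp_pos: [0.4106, 0.0024, 0.1291]
ee_rot: [[-0.004, -0.927, -0.376], [-0.002, -0.376, 0.927], [-1.0, 0.005, -0.0]]
contact_force: [-0.5, -0.0, 0.1]
finger_gap: 0.0511
```

Call:
drive_tool(
  series=[
    {"translation": [0,0,0],"roll": 6},
    {"translation": [0,0,0],"roll": 12},
    {"translation": [0,0,0],"roll": 18},
    {"translation": [0,0,0],"roll": 22},
    {"translation": [0,0,0],"roll": 22},
    {"translation": [0,0,0],"roll": 22},
    {"translation": [0,0,0],"roll": 22},
    {"translation": [0,0,0],"roll": 22},
  ],
)

```text
time_s: 67.58
tcp_pos: [0.4148, 0.0038, 0.1303]
ee_rot: [[-0.0, -1.0, -0.009], [0.0, -0.009, 1.0], [-1.0, 0.0, 0.0]]
contact_force: [-0.8, -0.6, -0.6]
finger_gap: 0.0514
```

```bash
python3 - <<'E'
from h import *
plan(414.3,3.6,60,90);print(bot.sense()['joint_positions'].round(0))
c=cam('wrist');save(c,'w30')
c=cam('side');save(c,'side4')
E
```

```text
t=67.6 tcp [414.8   3.8 130.3] yaw 90.5 q7 48 F [-0.8 -0.6 -0.6] gap 51.4
  move [ 1.76  0.01 -0.01] roll 0.5 or -179.5 dist mm 70
[ 60.  34. -79. 125.  41.  56.  48.]
```

View pics/w30.png

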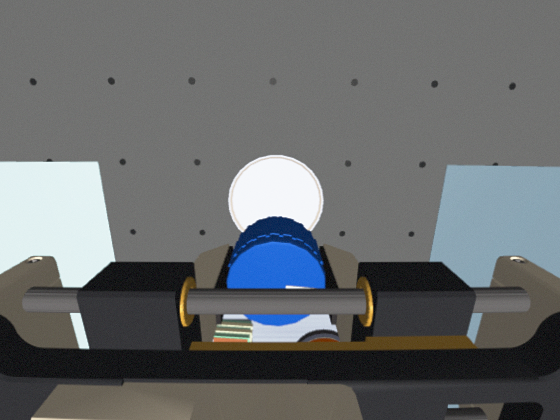

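View pics/side4.png

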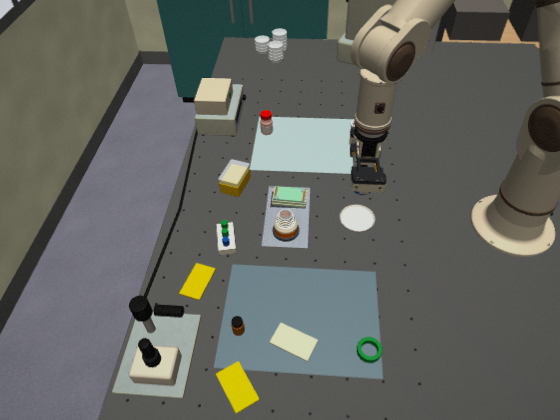

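Call:
drive_tool(
  series=[
    {"translation": [0.2,0.01,-0.01],"roll": 0},
    {"translation": [0.5,0.01,-0.01],"roll": 0},
    {"translation": [0.9,0.01,-0.01],"roll": 0},
    {"translation": [1.4,0.01,-0.01],"roll": 0},
    {"translation": [1.9,0.01,-0.01],"roll": 0},
    {"translation": [2.3,0.01,-0.01],"roll": 0},
    {"translation": [2.5,0.01,-0.01],"roll": 0},
    {"translation": [2.5,0.01,-0.01],"roll": 0},
  ],
)

```text
time_s: 68.35
tcp_pos: [0.4131, 0.0035, 0.0289]
ee_rot: [[-0.003, -1.0, -0.008], [0.001, -0.008, 1.0], [-1.0, 0.003, 0.001]]
contact_force: [-0.7, 0.3, -0.4]
finger_gap: 0.0515
```

```bash
python3 - <<'E'
from h import *
plan(414.3,3.6,14,90.5);print(bot.sense()['joint_positions'].round(0))
c=cam('wrist');save(c,'w31')
E
```

```text
t=68.3 tcp [413.1   3.5  28.9] yaw 90.5 q7 37 F [-0.7  0.3 -0.4] gap 51.5
  move [ 0.37 -0.03  0.  ] roll -0.0 or 180.0 dist mm 15
[ 48.  41. -64. 128.  55.  46.  37.]
```

View pics/w31.png

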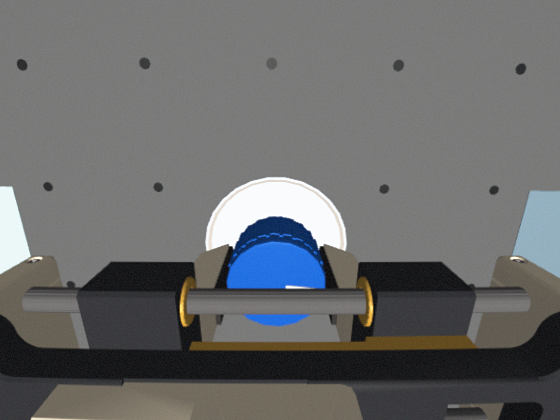

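Call:
drive_tool(
  series=[
    {"translation": [0.05,0,0],"roll": 0},
    {"translation": [0.12,0,0],"roll": 0},
    {"translation": [0.2,0,0],"roll": 0},
    {"translation": [0.28,0,0],"roll": 0},
    {"translation": [0.34,0,0],"roll": 0},
    {"translation": [0.38,0,0],"roll": 0},
    {"translation": [0.4,0,0],"roll": 0},
    {"translation": [0.4,0,0],"roll": 0},
  ],
)

```text
time_s: 69.07
tcp_pos: [0.4145, 0.0034, 0.0143]
ee_rot: [[-0.0, -1.0, -0.007], [0.0, -0.007, 1.0], [-1.0, 0.0, 0.0]]
contact_force: [-0.2, 0.8, -0.7]
finger_gap: 0.0512
```

Call:
drive_tool(
  series=[
    {"translation": [0,0,0],"roll": 0},
    {"translation": [0,0,0],"roll": 0},
    {"translation": [0,0,0],"roll": 0},
    {"translation": [0,0,0],"roll": 0},
    {"translation": [0.02,0,0],"roll": 0},
    {"translation": [0.02,0,0],"roll": 0},
    {"translation": [0.02,0,0],"roll": 0},
    {"translation": [0.02,0,0],"roll": 0},
  ],
)

```text
time_s: 69.73
tcp_pos: [0.4145, 0.0033, 0.0137]
ee_rot: [[-0.0, -1.0, -0.007], [-0.0, -0.007, 1.0], [-1.0, 0.0, -0.0]]
contact_force: [-0.3, -0.5, -0.0]
finger_gap: 0.0515
```

Lowering slowly, watching the force.

Call:
drive_tool(
  series=[
    {"translation": [0.01,0,0],"roll": 0},
    {"translation": [0.02,0,0],"roll": 0},
    {"translation": [0.03,0,0],"roll": 0},
    {"translation": [0.04,0,0],"roll": 0},
    {"translation": [0.04,0,0],"roll": 0},
    {"translation": [0.04,0,0],"roll": 0},
    {"translation": [0.04,0,0],"roll": 0},
    {"translation": [0.04,0,0],"roll": 0},
  ],
)

```text
time_s: 70.4
tcp_pos: [0.4146, 0.0033, 0.0121]
ee_rot: [[0.0, -1.0, -0.007], [-0.0, -0.007, 1.0], [-1.0, -0.0, -0.0]]
contact_force: [0.3, 0.7, -0.5]
finger_gap: 0.0517
```

Call:
drive_tool(
  series=[
    {"translation": [0.005,0,0],"roll": 0},
    {"translation": [0.01,0,0],"roll": 0},
    {"translation": [0.015,0,0],"roll": 0},
    {"translation": [0.02,0,0],"roll": 0},
    {"translation": [0.02,0,0],"roll": 0},
    {"translation": [0.02,0,0],"roll": 0},
    {"translation": [0.02,0,0],"roll": 0},
    {"translation": [0.02,0,0],"roll": 0},
  ],
)

```text
time_s: 71.07
tcp_pos: [0.4145, 0.0033, 0.0115]
ee_rot: [[0.0, -1.0, -0.007], [-0.0, -0.007, 1.0], [-1.0, -0.0, -0.0]]
contact_force: [-2.1, -0.2, 6.0]
finger_gap: 0.0515
```

Call:
drive_tool(
  series=[
    {"translation": [0,0,0],"roll": 0},
    {"translation": [0,0,0],"roll": 0},
    {"translation": [0,0,0],"roll": 0},
    {"translation": [0,0,0],"roll": 0},
    {"translation": [0,0,0],"roll": 0},
    {"translation": [0,0,0],"roll": 0},
    {"translation": [0,0,0],"roll": 0},
    {"translation": [0,0,0],"roll": 0},
  ],
  claw=0.25,
)

```text
time_s: 71.73
tcp_pos: [0.4146, 0.0033, 0.0113]
ee_rot: [[0.0, -1.0, -0.007], [0.0, -0.007, 1.0], [-1.0, -0.0, 0.0]]
contact_force: [-0.1, 0.0, -0.2]
finger_gap: 0.0689
```

Call:
drive_tool(
  series=[
    {"translation": [-0.1,0,0],"roll": 0},
    {"translation": [-0.3,0,0],"roll": 0},
    {"translation": [-0.7,0,0],"roll": 0},
    {"translation": [-1.2,0,0],"roll": 0},
    {"translation": [-1.8,0,0],"roll": 0},
    {"translation": [-2.4,0,0],"roll": 0},
    {"translation": [-2.9,0,0],"roll": 0},
    {"translation": [-3.2,0,0],"roll": 0},
  ],
)

```text
time_s: 72.4
tcp_pos: [0.4152, 0.0037, 0.1417]
ee_rot: [[0.002, -1.0, -0.008], [-0.001, -0.008, 1.0], [-1.0, -0.002, -0.001]]
contact_force: [0.8, -0.1, -0.1]
finger_gap: 0.0691
```

Call:
drive_tool(
  series=[
    {"translation": [-0.4,0,0],"roll": 0},
    {"translation": [-0.8,0,0],"roll": 0},
    {"translation": [-1.0,0,0],"roll": 0},
    {"translation": [-1.0,0,0],"roll": 0},
    {"translation": [-1.0,0,0],"roll": 0},
    {"translation": [-1.0,0,0],"roll": 0},
    {"translation": [-1.0,0,0],"roll": 0},
    {"translation": [-1.0,0,0],"roll": 0},
  ],
)

```text
time_s: 73.07
tcp_pos: [0.414, 0.0034, 0.1787]
ee_rot: [[-0.001, -1.0, -0.008], [0.0, -0.008, 1.0], [-1.0, 0.001, 0.0]]
contact_force: [-0.9, -0.3, 0.6]
finger_gap: 0.0686
```

```bash
python3 - <<'E'
from h import *
plan(414.3,3.6,14,90.5)
for n in('wrist','side','scene'):
    c=cam(n);save(c,'end_'+n)
    if n!='wrist':
        for k in blobs(c,'green'):
            r=rect(c,k,.032)
            if 550<r[0]<650 and abs(r[1])<200: print(n,r)
    else:
        hsv=cv2.cvtColor(c['color'],cv2.COLOR_RGB2HSV)
        m=cv2.inRange(hsv,np.array((100,120,140)),np.array((130,255,255)));m[262:]=0
        m=cv2.morphologyEx(m,cv2.MORPH_CLOSE,np.ones((9,9)))
        k=max(cv2.findContours(m,cv2.RETR_EXTERNAL,cv2.CHAIN_APPROX_NONE)[0],key=cv2.contourArea).reshape(-1,2)
        print('cap',cv2.fitEllipse((onz(c,k,.039)[:,:2]*1000).astype(np.float32)))
E
```

```text
t=73.1 tcp [414.    3.4 178.7] yaw 90.4 q7 53 F [-0.9 -0.3  0.6] gap 68.6
  move [ 4.12 -0.01  0.  ] roll -0.1 or 179.9 dist mm 165
cap ((414.2158203125, 3.703101396560669), (49.557003021240234, 50.633487701416016), 86.72242736816406)
side [601.6 -51.3  72.7  50.6  -4.1]
scene [604.3 -56.3  64.5  46.5  -3.2]
```

View pics/end_wrist.png

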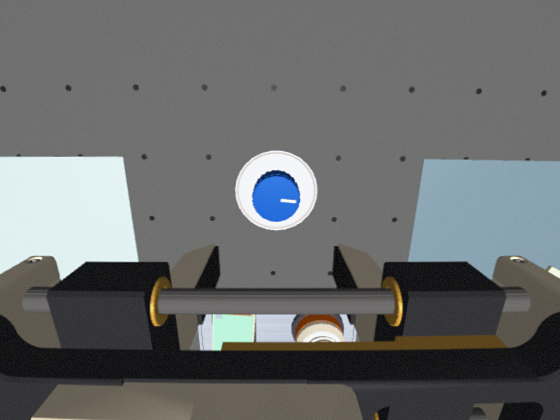

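View pics/end_side.png

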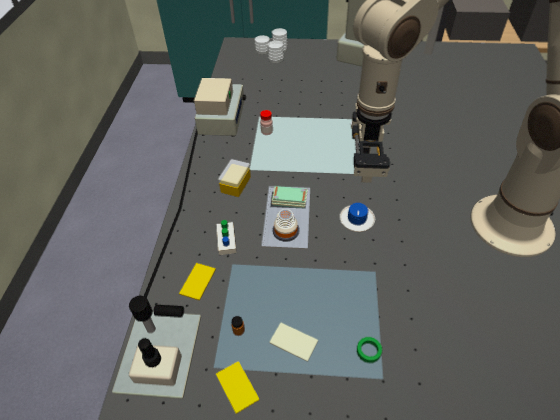

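View pics/end_scene.png

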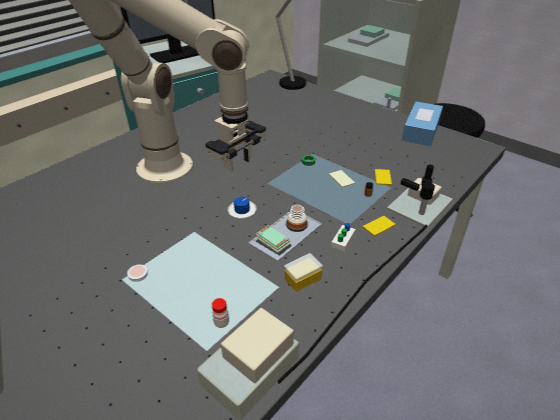

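The cap sits in the centre of the dish at wrist pixel (276,198), and its fit puts it at (414,4), the dish's centre. The stack, bystanders and spare sheet have not moved, and the gripper is clear.

```bash
python3 -c "
from rig import bot
print(bot.close_job())"
```

```text
the job is handed in; nothing more can be done
None
```

The job is done and handed in at about 73 s of the 210 s allowed. Both loose glasses (only two were present) are stacked on the base glass with one separator between each pair. I then turned the cap about 880° in four grips, lifted it off and set it mouth down in the dish.

**Stack:** the last wrist view put the top glass at (603.8, -51.2) mm, turned -3.6°. The base glass had measured (604, -51.6) mm, also about -3.6°. The first separator was released about 4 mm above the base glass, because lower down the gripper's body might have touched the cap. It still measured within 1 mm of the base.

**Cap:** the dish was knocked aside by about 3 cm during the run, so I measured it again before placing the cap. The dish's centre was at about (414, 4) mm, and the final cap fit is centred there. I felt contact as the cap reached the dish floor.

**Other things:** in the last pictures the bystanders, the yellow look-alikes and the spare separator are where they were, and the hand is clear.

**Disagreement:** the fixed "scene" camera read a few millimetres (5–10) off from the side and wrist cameras throughout. I relied on the wrist camera, checked from two opposite directions.

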